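# Demould the resin mounts, load the carrier and clamp it down

## Task

Lift every resin sample mount out of the white mould and seat each one flat, metal specimen up, in a pocket of its own in the sample carrier. When all of them are seated, take the two spring clamps off the storage rail and clip one over each of the carrier's two upright ears, pushed fully down, near the middle of the ear and square to it. Leave the vials, the jar and the box where they stand.

Things in the scene. Friction and masses are not known exactly. Their poses are not given: they have to be found in the camera images.
- mould: White silicone mould, fixed: a block 155 (x) x 140 (y) x 25 mm, origin under its centre, sides along its x and y. Six round cavities 38 mm across and 10 mm deep at x = -50, 0, +50 and y = +-32.5 mm; 4 to 6 of them hold a mount.
- carrier: Sample carrier, fixed: aluminium block 155 (x) x 135 (y) x 25 mm, origin under its centre, with six round pockets 40 mm across, 6 mm deep, at x = -50, 0, +50, y = +-32.5 mm, empty at the start. Beyond the block at each end (+-y) an upright ear: a plate 6 mm thick along x, 40 mm wide along y, top edge at z = 52 mm, on a 6 mm base plate that runs out to y = +-126 mm.
- pocket0 (a point): Centre of the floor of the carrier's pocket at x = -50, y = -32.5 mm in the carrier's frame; 6 mm below the block's top face. Axes as the carrier's.
- pocket1 (a point): Centre of the floor of the carrier's pocket at x = -50, y = +32.5 mm in the carrier's frame; 6 mm below the block's top face. Axes as the carrier's.
- pocket2 (a point): Centre of the floor of the carrier's pocket at x = +0, y = -32.5 mm in the carrier's frame; 6 mm below the block's top face. Axes as the carrier's.
- pocket3 (a point): Centre of the floor of the carrier's pocket at x = +0, y = +32.5 mm in the carrier's frame; 6 mm below the block's top face. Axes as the carrier's.
- pocket4 (a point): Centre of the floor of the carrier's pocket at x = +50, y = -32.5 mm in the carrier's frame; 6 mm below the block's top face. Axes as the carrier's.
- pocket5 (a point): Centre of the floor of the carrier's pocket at x = +50, y = +32.5 mm in the carrier's frame; 6 mm below the block's top face. Axes as the carrier's.
- ear_left (a point): Middle of the top edge of the carrier's ear at its +y end (carrier's y = +105 mm, 52 mm above the table). Axes as the carrier's: the ear is 6 mm thick along x.
- ear_right (a point): Middle of the top edge of the carrier's ear at its -y end (carrier's y = -105 mm, 52 mm above the table). Axes as the carrier's.
- rail: Storage rail for the clamps, fixed: an upright steel plate 6 mm thick along its x, 180 mm long along its y, top edge 62 mm above the table, on a base 50 mm wide and 6 mm high. Origin under its centre.
- clamp0: Loose sprung clamp like a large clothes-peg, about 70 g, 22 mm wide (y). Two black arms, at +x and -x, hinge 12 mm above the origin; z up. Origin: middle of the underside of the stop bar between the arms, which comes to rest on top of the edge the clamp is pushed onto. Starts clipped upright on the rail, fully down.
- clamp0_tails (a point): On clamp0's centre line, 48 mm above the origin, where to squeeze. Tails splay out to 54 mm over their outsides at the tips, 57 mm above the origin. Squeezed along x by about 10 N (grip with 25 to 30 N to be sure) they turn upright against a stop, 20 mm over their outsides, 60 mm high, and the jaws open. clamp1 is alike.
- clamp1: A second clamp, the same as clamp0 in shape, origin, axes, tails and spring; either may go on either ear. Of both clamps: the rubber jaws reach from 8 to 22 mm below the origin, close along x, and open to about 24 mm with the tails fully squeezed; let go, the springs shut them (about 9 N on a 6 mm edge).
- mount0: Loose cast resin mount, a dark disc 36 mm in diameter and 22 mm tall (25 to 50 g) with a small metal specimen in its top face. Origin at the centre of its underside, z up. It starts in a cavity of the mould, standing 12 mm proud. May be absent.
- mount1: Loose cast resin mount, a dark disc 36 mm in diameter and 22 mm tall (25 to 50 g) with a small metal specimen in its top face. Origin at the centre of its underside, z up. It starts in a cavity of the mould, standing 12 mm proud. May be absent.
- mount2: Loose cast resin mount, a dark disc 36 mm in diameter and 22 mm tall (25 to 50 g) with a small metal specimen in its top face. Origin at the centre of its underside, z up. It starts in a cavity of the mould, standing 12 mm proud. May be absent.
- mount3: Loose cast resin mount, a dark disc 36 mm in diameter and 22 mm tall (25 to 50 g) with a small metal specimen in its top face. Origin at the centre of its underside, z up. It starts in a cavity of the mould, standing 12 mm proud. May be absent.
- mount4: Loose cast resin mount, a dark disc 36 mm in diameter and 22 mm tall (25 to 50 g) with a small metal specimen in its top face. Origin at the centre of its underside, z up. It starts in a cavity of the mould, standing 12 mm proud. May be absent.
- mount5: Loose cast resin mount, a dark disc 36 mm in diameter and 22 mm tall (25 to 50 g) with a small metal specimen in its top face. Origin at the centre of its underside, z up. It starts in a cavity of the mould, standing 12 mm proud. May be absent.
- vial: Bystander: small capped amber vial, 26 mm across, 45 mm tall, origin under its centre. Leave alone.
- vial2: Bystander: another such vial, 26 mm across, 45 mm tall. Leave alone.
- jar: Bystander: white jar 60 mm across, 75 mm tall, origin under its centre. Leave alone.
- tip_box: Bystander: grey box 60 x 60 x 45 mm, origin under its centre. Leave alone.
Mind the look-alikes: they are no part of the job. Leave any turquoise look-alike of the mount1 alone. Leave any orange look-alike of the clamp1 alone.

How it is judged (in metres and radians):
On the way, in this order (a step that is already met when the one before it is completed fails the run):
1. every mount present is seated flat in a pocket of the carrier (((horizontal distance between mount0 and pocket0 below 0.004 m and z of mount0 in the frame of pocket0 below 0.003 m) or (horizontal distance between mount0 and pocket1 below 0.004 m and z of mount0 in the frame of pocket1 below 0.003 m) or (horizontal distance between mount0 and pocket2 below 0.004 m and z of mount0 in the frame of pocket2 below 0.003 m) or (horizontal distance between mount0 and pocket3 below 0.004 m and z of mount0 in the frame of pocket3 below 0.003 m) or (horizontal distance between mount0 and pocket4 below 0.004 m and z of mount0 in the frame of pocket4 below 0.003 m) or (horizontal distance between mount0 and pocket5 below 0.004 m and z of mount0 in the frame of pocket5 below 0.003 m)) and angle between each of mount0, mount1, mount2, mount3, mount4, mount5's own z axis and vertical below 0.12 rad and linear speed of each of mount0, mount1, mount2, mount3, mount4, mount5 below 0.03 m/s and ((horizontal distance between mount1 and pocket0 below 0.004 m and z of mount1 in the frame of pocket0 below 0.003 m) or (horizontal distance between mount1 and pocket1 below 0.004 m and z of mount1 in the frame of pocket1 below 0.003 m) or (horizontal distance between mount1 and pocket2 below 0.004 m and z of mount1 in the frame of pocket2 below 0.003 m) or (horizontal distance between mount1 and pocket3 below 0.004 m and z of mount1 in the frame of pocket3 below 0.003 m) or (horizontal distance between mount1 and pocket4 below 0.004 m and z of mount1 in the frame of pocket4 below 0.003 m) or (horizontal distance between mount1 and pocket5 below 0.004 m and z of mount1 in the frame of pocket5 below 0.003 m)) and ((horizontal distance between mount2 and pocket0 below 0.004 m and z of mount2 in the frame of pocket0 below 0.003 m) or (horizontal distance between mount2 and pocket1 below 0.004 m and z of mount2 in the frame of pocket1 below 0.003 m) or (horizontal distance between mount2 and pocket2 below 0.004 m and z of mount2 in the frame of pocket2 below 0.003 m) or (horizontal distance between mount2 and pocket3 below 0.004 m and z of mount2 in the frame of pocket3 below 0.003 m) or (horizontal distance between mount2 and pocket4 below 0.004 m and z of mount2 in the frame of pocket4 below 0.003 m) or (horizontal distance between mount2 and pocket5 below 0.004 m and z of mount2 in the frame of pocket5 below 0.003 m)) and ((horizontal distance between mount3 and pocket0 below 0.004 m and z of mount3 in the frame of pocket0 below 0.003 m) or (horizontal distance between mount3 and pocket1 below 0.004 m and z of mount3 in the frame of pocket1 below 0.003 m) or (horizontal distance between mount3 and pocket2 below 0.004 m and z of mount3 in the frame of pocket2 below 0.003 m) or (horizontal distance between mount3 and pocket3 below 0.004 m and z of mount3 in the frame of pocket3 below 0.003 m) or (horizontal distance between mount3 and pocket4 below 0.004 m and z of mount3 in the frame of pocket4 below 0.003 m) or (horizontal distance between mount3 and pocket5 below 0.004 m and z of mount3 in the frame of pocket5 below 0.003 m)) and ((horizontal distance between mount4 and pocket0 below 0.004 m and z of mount4 in the frame of pocket0 below 0.003 m) or (horizontal distance between mount4 and pocket1 below 0.004 m and z of mount4 in the frame of pocket1 below 0.003 m) or (horizontal distance between mount4 and pocket2 below 0.004 m and z of mount4 in the frame of pocket2 below 0.003 m) or (horizontal distance between mount4 and pocket3 below 0.004 m and z of mount4 in the frame of pocket3 below 0.003 m) or (horizontal distance between mount4 and pocket4 below 0.004 m and z of mount4 in the frame of pocket4 below 0.003 m) or (horizontal distance between mount4 and pocket5 below 0.004 m and z of mount4 in the frame of pocket5 below 0.003 m)) and ((horizontal distance between mount5 and pocket0 below 0.004 m and z of mount5 in the frame of pocket0 below 0.003 m) or (horizontal distance between mount5 and pocket1 below 0.004 m and z of mount5 in the frame of pocket1 below 0.003 m) or (horizontal distance between mount5 and pocket2 below 0.004 m and z of mount5 in the frame of pocket2 below 0.003 m) or (horizontal distance between mount5 and pocket3 below 0.004 m and z of mount5 in the frame of pocket3 below 0.003 m) or (horizontal distance between mount5 and pocket4 below 0.004 m and z of mount5 in the frame of pocket4 below 0.003 m) or (horizontal distance between mount5 and pocket5 below 0.004 m and z of mount5 in the frame of pocket5 below 0.003 m))), for 0.2 s.
2. a clamp is clipped on each of the two ears and let go (((x of clamp0 in the frame of ear_left between -0.005 and 0.005 m and y of clamp0 in the frame of ear_left between -0.014 and 0.014 m and z of clamp0 in the frame of ear_left between -0.004 and 0.006 m and angle between the x axis of clamp0 and the x axis of carrier, either way round below 0.25 rad and angle between clamp0's own z axis and vertical below 0.2 rad and contact force between clamp0 and carrier above 3 N and contact force between clamp0 and the fingers below 0.5 N) or (x of clamp1 in the frame of ear_left between -0.005 and 0.005 m and y of clamp1 in the frame of ear_left between -0.014 and 0.014 m and z of clamp1 in the frame of ear_left between -0.004 and 0.006 m and angle between the x axis of clamp1 and the x axis of carrier, either way round below 0.25 rad and angle between clamp1's own z axis and vertical below 0.2 rad and contact force between clamp1 and carrier above 3 N and contact force between clamp1 and the fingers below 0.5 N)) and ((x of clamp0 in the frame of ear_right between -0.005 and 0.005 m and y of clamp0 in the frame of ear_right between -0.014 and 0.014 m and z of clamp0 in the frame of ear_right between -0.004 and 0.006 m and angle between the x axis of clamp0 and the x axis of carrier, either way round below 0.25 rad and angle between clamp0's own z axis and vertical below 0.2 rad and contact force between clamp0 and carrier above 3 N and contact force between clamp0 and the fingers below 0.5 N) or (x of clamp1 in the frame of ear_right between -0.005 and 0.005 m and y of clamp1 in the frame of ear_right between -0.014 and 0.014 m and z of clamp1 in the frame of ear_right between -0.004 and 0.006 m and angle between the x axis of clamp1 and the x axis of carrier, either way round below 0.25 rad and angle between clamp1's own z axis and vertical below 0.2 rad and contact force between clamp1 and carrier above 3 N and contact force between clamp1 and the fingers below 0.5 N))), for 0.2 s.
At the end, for the whole second after the job is handed in: Each mount present lies flat and still in a pocket (4 mm of centre, 3 mm of floor, 7 deg). Each ear carries a released clamp gripping it (over 3 N): stop bar within 6 mm of the top edge, 5 mm of the mid-plane, 14 mm of the middle, upright to 11 deg, square to 14 deg (all of step 1 and all of step 2); the robot touches nothing.
It fails at once if a bystander (vial, jar or box) is moved more than 4 cm (distance of any of vial, vial2, jar, tip_box from where it was at the start of the episode above 0.04 m).
Of mount0, mount1, mount2, mount3, mount4, mount5 only 4 to 6 are there at a start; the rules pass over those that are not, and their reading is None.
At some moment in a run one of mount0, mount1, mount2, mount3, mount4, mount5 may be knocked a few centimetres aside while the robot is not near it.
It also fails if it takes over 210 s, if anything falls off the work surface, if the arm or the gripper's body presses on something with over 40 N, if the wrist force passes 120 N, or if a joint passes its speed limit or range.

## Robot

A 6-joint arm with a two-finger parallel gripper is mounted at the origin on the work surface. World frame = base frame: x ahead of the robot, y to its left, z up, the work surface at z = 0. Lengths are in m, angles in degrees, forces in N, time in s.
With the tool pointing down it reaches from about 0.375 to 0.9 m from the base axis. Payload 3.1 kg.
Tool frame: the origin (TCP) lies at the very end of the fingers, on their centre line; the grasp point (between the pads) lies 19 mm behind it; x points along the fingers, z is the direction in which the jaws open and shut, and the axes are right-handed (so a half turn about x gives the same grasp; the last joint's range is limited). The gripper opens to 87 mm and grips with 3 to 60 N. Pads are 19 mm wide; open, the fingers measure 117 mm over their backs; the gripper's body (75 mm by 190 mm) begins 51 mm behind the grasp point.
Start: joints at [-73.883, 30.224, 82.088, -0, 67.689, -10.227], TCP at [0.277, -0.56, 0.223] pointing down, gripper open.
Joint ranges: [-176.69, 176.69], [-43.24, 126.21], [12.49, 139.97], [-82, 262], [0, 151.66], [-163.58, 163.58]. Speed limits (degrees/s): [159.86, 159.86, 180, 180, 180, 180].

## Interface

Orientations are given as a 3x3 rotation matrix whose columns are the frame's x, y, z axes.
In Python, from rig import bot gives the robot as it stands.
- The arm moves only by the tool send_rows, never from a script. Its arguments are lists of equal length, an entry for each row: "fingers": the opening, from 0 (shut) to 1 (fully open); "dp": the shift along the world's x, y, z in mm, a list of three; "turn": the turn, a rotation vector about the world's x, y, z in rad, a list of three. In form: {"fingers": [fingers, ...], "dp": [[tx, ty, tz], ...], "turn": [[rx, ry, rz], ...]}. A call has 1 to 10 rows; each row is the pose to reach, as a shift and turn from the pose measured when the call began; what a row does not reach only later rows make up. A row lasts 1/12 s, in which the tool goes at most 41.7 mm and 7.16 degrees, less where a joint would pass 70% of its speed; a pose out of reach is approached as far as the arm can. A call with a gripper value outside its range is refused whole. The fingers move at their own pace and stop on an object; the grip force is fixed at half the most. Time passes only in rows, so rows that repeat a pose let the fingers close. It gives the time, the measured TCP pose, the force and the opening at its end, in the units of the state.
- bot.read_state(): the state, without advancing time (a new reading comes with each control period).
- bot.capture(name): name is "side" or "top" or "wrist"; returns a dict with "img" (400x640x3 uint8, blue, green, red), "z_map" (400x640 float32, m along the optical axis (not along the pixel's ray), 0 where there is no reading), "mtx" (3x3 intrinsics, pixels), "k1" (the pictures are not rectified: a ray, as slopes to the right and down, at radius r is drawn at 1 + k1 r^2 times it, then the intrinsics apply), "origin" and "orientation" of the camera in the world; the wrist camera has in their place "hand_eye" (4x4, takes a point from camera to tool coordinates, whose origin is the TCP and whose axes are the tool frame's). Camera axes: x right, y up, looking along -z (the intrinsics and any distortion apply to the point x, -y, -z); pixel columns grow to the right and rows downward; lengths in m; the calibration is good to about 2 mm. A picture is of the moment at which its call begins: read the wrist's pose just before it.
- bot.hand_in(): hands the job in, once; it reports no verdict.
The state is a dict: "time_s": time; "joint_positions": joint angles; "qvel": joint speeds; "tau": joint torques, N m; "position": TCP position; "tcp_rot": TCP orientation; "force": force on the tool from outside, world axes, zero at the start; "moment": the same for the moment, N m; "opening": opening from 0.0 (shut) to 1.0 (fully open).
Only numpy, scipy, OpenCV 4.12 (cv2) and the standard library are available. Lean on these libraries where they do the work, as an engineer would, in place of code of your own. Each camera call takes 0.05 s, during which the arm holds its last target.

## Working session

There is one attempt and no reset: what is moved stays moved. The work goes in short steps, Python scripts to look and compute and a tool call to move; the robot and the scene stay as the last step left them, time stands still between calls to the robot, and variables do not carry over. Pictures are saved under pics/ and viewed, and the job is handed in when it is done.

Besides the shell and the picture viewer there is one more tool, called after ">>>" by a JSON object that holds its "api" and its "payload". send_rows: Moves the arm, as the interface text tells. Its arguments: {"type":"object","properties":{"fingers":{"type":"array","items":{"type":"number"}},"dp":{"type":"array","items":{"type":"array","items":{"type":"number"}}},"turn":{"type":"array","items":{"type":"array","items":{"type":"number"}}}},"required":["fingers","dp","turn"]}

```bash
ls -la; mkdir -p pics; cat > h.py <<'E'
import numpy as np, cv2
from rig import bot
def cap(n):
    s=bot.read_state(); c=bot.capture(n)
    if n=="wrist":
        T=np.eye(4);T[:3,:3]=np.array(s["tcp_rot"]);T[:3,3]=s["position"]
        W=T@np.array(c["hand_eye"]);c["R"]=W[:3,:3];c["o"]=W[:3,3]
    else:
        c["R"]=np.array(c["orientation"]);c["o"]=np.array(c["origin"])
    c["K"]=np.array(c["mtx"]);return c
def rays(c,uv):
    uv=np.atleast_2d(np.array(uv,float))
    k=float(np.ravel(c["k1"])[0])
    p=cv2.undistortPoints(uv[:,None],c["K"],np.array([k,0,0,0.]))[:,0]
    d=np.c_[p[:,0],-p[:,1],-np.ones(len(p))]
    return d@c["R"].T, d
def plane(c,uv,z):
    r,_=rays(c,uv); t=(z-c["o"][2])/r[:,2]
    return c["o"]+r*t[:,None]
def depth(c,uv):
    r,_=rays(c,uv); uv=np.atleast_2d(uv).astype(int)
    zz=c["z_map"][uv[:,1],uv[:,0]]
    return c["o"]+r*zz[:,None]
def proj(c,P):
    P=np.atleast_2d(P); q=(P-c["o"])@c["R"]
    q=np.c_[q[:,0],-q[:,1],-q[:,2]]
    return cv2.projectPoints(q,np.zeros(3),np.zeros(3),c["K"],np.array([float(np.ravel(c["k1"])[0]),0,0,0.]))[0][:,0]
def cloud(c):
    u,v=np.meshgrid(np.arange(640),np.arange(400))
    uv=np.c_[u.ravel(),v.ravel()]
    return depth(c,uv).reshape(400,640,3)
E
python3 - <<'E'
from h import *
s=bot.read_state(); print({k:np.round(v,3).tolist() for k,v in s.items()})
for n in("side","top","wrist"):
    c=cap(n); cv2.imwrite(f"pics/{n}0.png",c["img"]); print(n,c["o"].round(3),c["R"].round(3).tolist(),c["K"].round(1).tolist(),c["k1"], c.get("hand_eye"))
E
```

```text
total 12
drwxr-xr-x  3 agent agent 4096 Dec  7 05:11 .
drwxr-xr-x 23 root  root  4096 Dec  7 05:11 ..
drwxr-xr-x  2 agent agent 4096 Dec  7 05:11 pics
{'time_s': 0.0, 'joint_positions': [-73.883, 30.28, 82.158, -0.001, 67.688, -10.229], 'qvel': [0.01, -0.035, 0.036, -0.025, -0.027, -0.029], 'tau': [0.0, -44.004, -17.66, 0.063, 0.059, -0.0], 'position': [0.277, -0.559, 0.222], 'tcp_rot': [[-0.001, 0.896, 0.444], [0.002, 0.444, -0.896], [-1.0, 0.0, -0.002]], 'force': [-0.664, -0.332, 0.155], 'moment': [-0.049, 0.006, 0.03], 'opening': 0.996}
side [ 0.407 -0.727  0.748] [[0.99, 0.099, -0.105], [-0.144, 0.637, -0.757], [-0.009, 0.764, 0.645]] [[497.4, 0.0, 320.0], [0.0, 497.4, 194.3], [0.0, 0.0, 1.0]] -0.11579629620934093 None
top [0.466 0.012 1.075] [[0.025, 0.997, -0.075], [-1.0, 0.024, -0.007], [-0.005, 0.075, 0.997]] [[378.1, 0.0, 321.8], [0.0, 378.1, 200.2], [0.0, 0.0, 1.0]] -0.06739007656563864 None
wrist [ 0.353 -0.521  0.383] [[0.444, 0.854, 0.272], [-0.896, 0.424, 0.131], [-0.004, -0.302, 0.953]] [[286.3, 0.0, 318.1], [0.0, 286.3, 198.2], [0.0, 0.0, 1.0]] -0.04426612308553772 [[ 1.68438393e-03  3.01912403e-01 -9.53334183e-01 -1.60847095e-01]
 [ 3.22114385e-04  9.53335322e-01  3.01913333e-01  8.46286346e-02]
 [ 9.99998530e-01 -8.15620621e-04  1.50853237e-03 -8.86338525e-04]
 [ 0.00000000e+00  0.00000000e+00  0.00000000e+00  1.00000000e+00]]
```

View pics/top0.png

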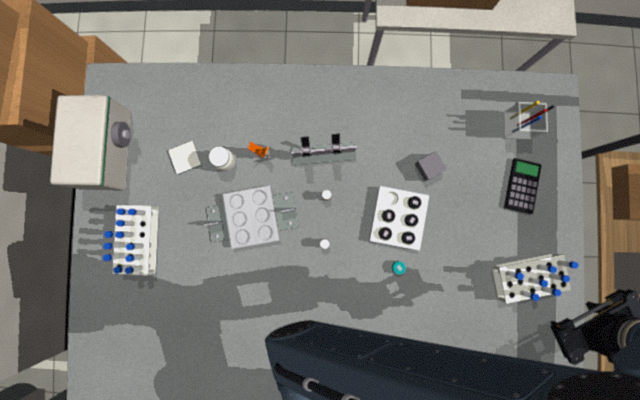

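View pics/side0.png

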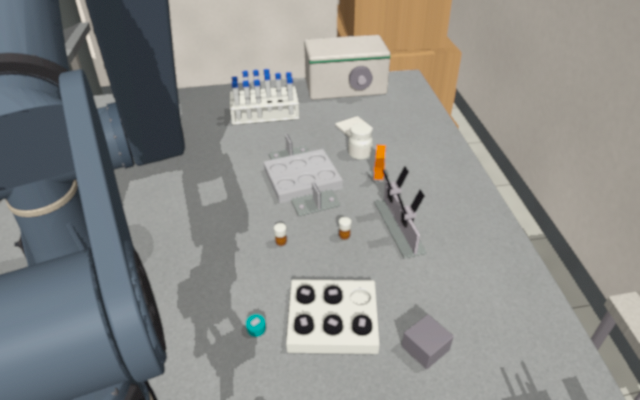

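View pics/wrist0.png

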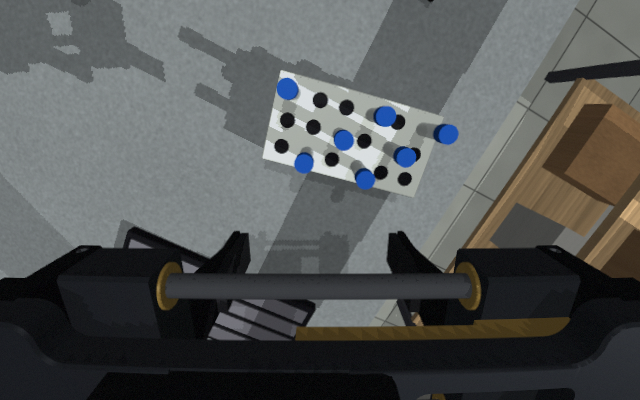

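The top view shows the mould at (400,218) with 5 dark mounts and one empty cavity. The carrier is at (250,217), and the rail is at (324,150) with two black clamps at (306,146) and (336,143). The look-alikes are orange at (260,150) and turquoise at (398,268). The vials are at (326,195) and (325,244), the jar at (220,157) and the box at (430,167). I'll measure these now.

```bash
python3 - <<'E'
from h import *
c=cap("top"); im=c["img"]
hsv=cv2.cvtColor(im,cv2.COLOR_BGR2HSV)
P=cloud(c)
# mould: white mask in ROI
m=np.zeros((400,640),np.uint8); 
w=((im.min(2)>170)).astype(np.uint8)*255
roi=np.zeros_like(w); roi[175:260,355:440]=255
k,_=cv2.findContours(w&roi,cv2.RETR_EXTERNAL,cv2.CHAIN_APPROX_NONE)
k=max(k,key=cv2.contourArea); r=cv2.minAreaRect(plane(c,k[:,0],0.025)[:,:2].astype(np.float32)*1000); print("mould",r)
# height check
print("z mould",np.median(P[215:220,398:402,2]), "carrier",P[216,250],P[243,250])
# mounts: black in ROI
d=((im.max(2)<75)).astype(np.uint8)*255
k,_=cv2.findContours(d&roi,cv2.RETR_EXTERNAL,cv2.CHAIN_APPROX_NONE)
for q in k:
    if cv2.contourArea(q)<30: continue
    (u,v),rr=cv2.minEnclosingCircle(q); p=plane(c,[[u,v]],0.03)[0]
    print("mount",round(u,1),round(v,1),round(rr,1),p.round(4),P[int(v),int(u)].round(3))
for n,(a,b,e,f) in dict(car=(170,265,190,310),rail=(120,170,240,370),mould=(170,280,350,450)).items():
    cv2.imwrite(f"pics/crop_{n}.png",cv2.resize(im[a:b,e:f],None,fx=5,fy=5,interpolation=cv2.INTER_CUBIC))
E
```

```text
mould ((501.54327392578125, -197.49822998046875), (142.11294555664062, 158.0676727294922), 80.4595718383789)
z mould 0.023847192599614542 carrier [0.49536094 0.21852574 0.02607855] [0.42052235 0.21612725 0.02421382]
mount 407.5 237.5 6.0 [ 0.4466 -0.2191  0.03  ] [ 0.448 -0.216  0.038]
mount 384.6 233.2 6.1 [ 0.457  -0.1556  0.03  ] [ 0.458 -0.153  0.037]
mount 411.0 219.5 6.2 [ 0.4964 -0.2283  0.03  ] [ 0.498 -0.227  0.037]
mount 388.0 215.3 6.0 [ 0.5065 -0.1643  0.03  ] [ 0.507 -0.16   0.037]
mount 414.0 202.0 6.1 [ 0.5452 -0.2363  0.03  ] [ 0.545 -0.235  0.037]
```

View pics/crop_car.png

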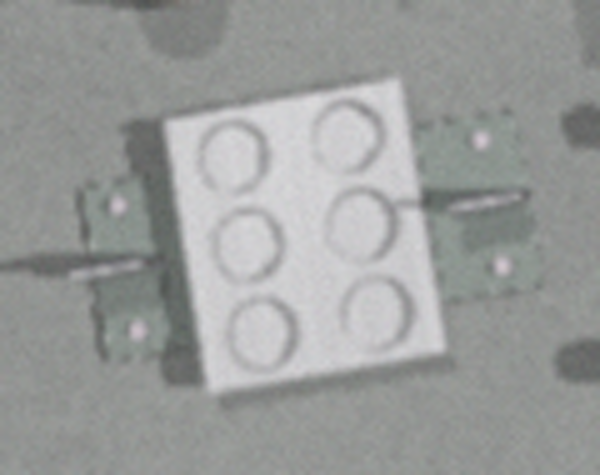

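View pics/crop_rail.png

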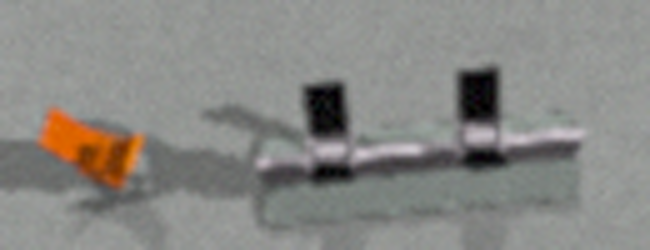

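View pics/crop_mould.png

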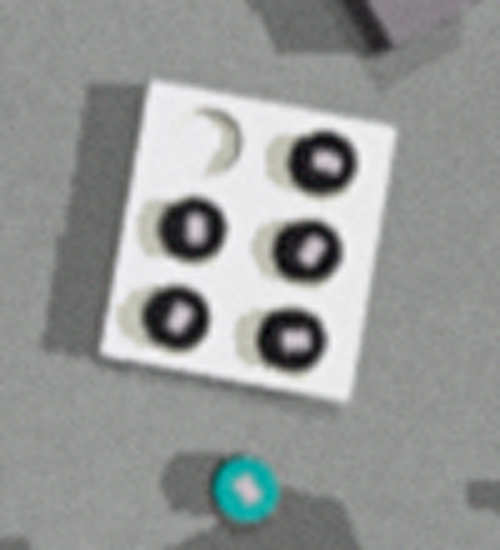

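The crop confirms it: black discs with metal specimens in the mould (5 of them), and the turquoise one standing alone outside, which I leave. The black clamps are on the rail, and the orange look-alike lies left of it. I'm moving to hover over the mould for wrist-camera refinement.

>>> {"api": "send_rows", "payload": {"fingers": [0.6,0.6,0.6,0.6,0.6,0.6,0.6,0.6,0.6,0.6], "dp": [[40,40,0],[60,76,0],[81,112,0],[102,150,0],[122,186,0],[142,222,-5],[163,258,-10],[183,292,-15],[203,326,-20],[223,359,-22]], "turn": [[0,0,-0.063],[0,0,-0.126],[0,0,-0.19],[0,0,-0.253],[0,0,-0.316],[0,0,-0.38],[0,0,-0.44],[0,0,-0.5],[0,0,-0.57],[0,0,-0.632]]}}

```text
time_s: 1.03
position: [0.4961, -0.206, 0.2]
tcp_rot: [[-0.0, 0.985, -0.175], [0.002, -0.175, -0.985], [-1.0, -0.001, -0.002]]
force: [0.1, -0.6, -0.5]
opening: 0.599
```

>>> {"api": "send_rows", "payload": {"fingers": [0.6,0.6], "dp": [[0,0,0],[0,0,0]], "turn": [[0,0,0],[0,0,0]]}}

```text
time_s: 1.2
position: [0.4966, -0.2034, 0.1996]
tcp_rot: [[-0.001, 0.986, -0.169], [0.002, -0.169, -0.986], [-1.0, -0.002, -0.002]]
force: [0.1, 0.1, -0.4]
opening: 0.598
```

```bash
cat >> h.py <<'E'
def st():
    s=bot.read_state(); R=np.array(s["tcp_rot"]); print("t",round(s["time_s"],2),"p",np.round(np.array(s["position"])*1000,1),"yaw_y",round(np.degrees(np.arctan2(R[1,1],R[0,1])),2),"xaxis",R[:,0].round(4),"open",round(s["opening"],3),"F",np.round(s["force"],1)); return s
def mounts(c,z=0.037,amin=150,thr=75,rowmax=240):
    im=c["img"]; d=((im.max(2)<thr)).astype(np.uint8)*255
    d[rowmax:]=0
    k,_=cv2.findContours(d,cv2.RETR_EXTERNAL,cv2.CHAIN_APPROX_NONE); out=[]
    for q in k:
        a=cv2.contourArea(q)
        if a<amin: continue
        (u,v),rr=cv2.minEnclosingCircle(q)
        out.append((u,v,rr,a))
    return out
E
python3 - <<'E'
from h import *
s=st(); print(np.round(s["joint_positions"],1))
c=cap("wrist"); cv2.imwrite("pics/w1.png",c["img"])
for m in mounts(c): print(np.round(m,1),plane(c,[m[:2]],0.037).round(4))
E
```

```text
t 1.2 p [ 496.6 -203.4  199.6] yaw_y -9.76 xaxis [-0.0014  0.0024 -1.    ] open 0.598 F [ 0.1  0.1 -0.4]
[-34.3  25.2  96.1   0.1  58.8  65.5]
[ 67.  226.5  12.8 232. ] [[0.4946 0.1247 0.037 ]]
[340.2 217.6  15.2 657.5] [[ 0.4492 -0.2202  0.037 ]]
[288.1 217.9  15.1 657. ] [[ 0.4594 -0.1578  0.037 ]]
[  76.9  208.7   47.6 1029.5] [[0.515  0.1006 0.037 ]]
[341.  178.5  15.8 711. ] [[ 0.4972 -0.2282  0.037 ]]
[286.6 178.7  15.8 714. ] [[ 0.5077 -0.1659  0.037 ]]
[341.7 136.3  16.3 761.5] [[ 0.5448 -0.236   0.037 ]]
[  7.1  49.2  11.6 214.5] [[0.7032 0.1075 0.037 ]]
[348.5  48.   30.  502.5] [[ 0.6323 -0.2561  0.037 ]]
[  86.5   58.5   90.2 3275. ] [[0.6741 0.0194 0.037 ]]
[ 596.5   59.5   64.5 7205. ] [[ 0.5824 -0.5206  0.037 ]]
[ 56.5  11.   33.4 892. ] [[0.7248 0.0352 0.037 ]]
```

View pics/w1.png

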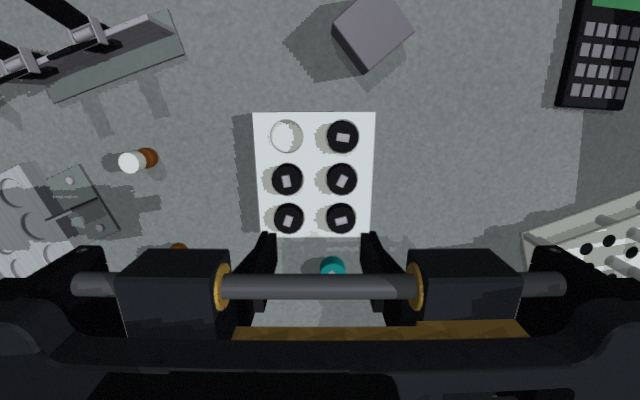

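The wrist picture shows five mounts at (340,218), (288,218), (341,178), (287,179) and (342,136), with the empty cavity at (285,136). Spacing measures about 3 % short, so I'm checking with depth.

```bash
python3 - <<'E'
from h import *
c=cap("wrist"); P=cloud(c)
print(c["z_map"].dtype, P[100,320],P[200,310], P[110:112,300:330,2].mean(), P[120:230,312:316,2].mean())
for m in mounts(c):
    if 250<m[0]<400 and m[1]>100:
        u,v=int(m[0]),int(m[1])
        S=P[v-25:v+25,u-25:u+25].reshape(-1,3); 
        T=S[(S[:,2]>np.percentile(S[:,2],95)-0.006)]
        (x,y),r=cv2.minEnclosingCircle((T[:,:2]*1000).astype(np.float32)); print(len(T),T[:,2].mean().round(4),T.mean(0).round(4),round(x,1),round(y,1),round(r,1))
t=cap("top"); Q=cloud(t)
for (u,v) in [(407.5,237.5),(384.6,233.2),(411,219.5),(388,215.3),(414,202)]:
    print(plane(t,[[u,v]],.037).round(4))
E
```

```text
float32 [ 0.58738793 -0.22111316 -0.0017228 ] [ 0.47304366 -0.1888014   0.02389392] -0.001355476396951776 0.023825697645244476
718 0.0444 [ 0.4513 -0.2212  0.0444] 503.5 -220.4 75.8
164 0.2151 [ 0.5162 -0.1787  0.2151] 542.7 -198.5 41.6
728 0.0388 [ 0.4958 -0.2288  0.0388] 528.0 -225.2 51.7
732 0.0411 [ 0.5067 -0.166   0.0411] 535.5 -185.5 54.7
808 0.0393 [ 0.5443 -0.2368  0.0393] 553.1 -230.6 28.9
[[ 0.4467 -0.2175  0.037 ]]
[[ 0.457  -0.1544  0.037 ]]
[[ 0.4962 -0.2267  0.037 ]]
[[ 0.5063 -0.1631  0.037 ]]
[[ 0.5447 -0.2347  0.037 ]]
```

```bash
python3 - <<'E'
from h import *
c=cap("wrist")
W=[plane(c,[m[:2]],0.031)[0,:2] for m in mounts(c) if 250<m[0]<400 and m[1]>100]
t=cap("top")
T=[plane(t,[[u,v]],.031)[0,:2] for (u,v) in [(407.5,237.5),(384.6,233.2),(411,219.5),(388,215.3),(414,202)]]
M=np.array([[-50,-32.5],[-50,32.5],[0,-32.5],[0,32.5],[50,-32.5]])
for A in (W,T):
    A=np.array(A)*1000; Mc=M-M.mean(0); Ac=A-A.mean(0)
    U,S,V=np.linalg.svd(Mc.T@Ac); R=(U@V).T; o=A.mean(0)-R@M.mean(0)
    print(A.round(1).tolist()); print("origin",o.round(1),"yaw",np.degrees(np.arctan2(R[1,0],R[0,0])).round(2),"res",(A-(M@R.T+o)).round(1).tolist())
E
```

```text
[[446.7, -220.1], [457.4, -156.6], [506.0, -165.0], [495.8, -228.2], [544.2, -236.4]]
origin [ 501.  -196.5] yaw -9.61 res [[0.5, 0.1], [0.3, -0.5], [10.5, 63.5], [-10.6, -63.7], [-0.6, 0.5]]
[[446.6, -218.9], [457.0, -155.4], [496.4, -228.1], [506.5, -164.1], [545.1, -236.1]]
origin [ 501.3 -195.8] yaw -9.57 res [[0.0, 0.6], [-0.4, 0.0], [0.5, -0.3], [-0.1, -0.4], [-0.0, 0.0]]
```

>>> {"api": "send_rows", "payload": {"fingers": [0.6,0.6,0.6,0.6,0.6,0.6,0.6,0.6,0.6,0.6], "dp": [[24,-16,-10],[48,-33,-30],[48,-33,-65],[48,-33,-100],[48,-33,-130],[48,-33,-150],[48,-33,-160],[48,-33,-168],[48,-33,-172],[48,-33,-172]], "turn": [[0,0,0],[0,0,0],[0,0,0],[0,0,0],[0,0,0],[0,0,0],[0,0,0],[0,0,0],[0,0,0],[0,0,0]]}}

```text
time_s: 2.28
position: [0.5437, -0.2413, 0.0283]
tcp_rot: [[0.0, 0.984, -0.178], [0.001, -0.178, -0.984], [-1.0, 0.0, -0.001]]
force: [0.4, -0.6, -0.2]
opening: 0.6
```

>>> {"api": "send_rows", "payload": {"fingers": [0.3,0.3,0.3,0.3,0.3,0.3], "dp": [[0,0,0],[0,0,0],[0,0,0],[0,0,0],[0,0,0],[0,0,0]], "turn": [[0,0,0],[0,0,0],[0,0,0],[0,0,0],[0,0,0],[0,0,0]]}}

```text
time_s: 2.78
position: [0.5445, -0.24, 0.0295]
tcp_rot: [[0.002, 0.984, -0.179], [0.002, -0.179, -0.984], [-1.0, 0.002, -0.003]]
force: [2.4, 5.0, 5.2]
opening: 0.401
```

```bash
python3 - <<'E'
from h import *
st()
c=cap("wrist"); cv2.imwrite("pics/w2.png",c["img"])
t=cap("top"); im=t["img"]; cv2.imwrite("pics/t2.png",im)
E
```

```text
t 2.78 p [ 544.5 -240.    29.5] yaw_y -10.3 xaxis [ 0.002   0.0023 -1.    ] open 0.401 F [2.4 5.  5.2]
```

View pics/w2.png

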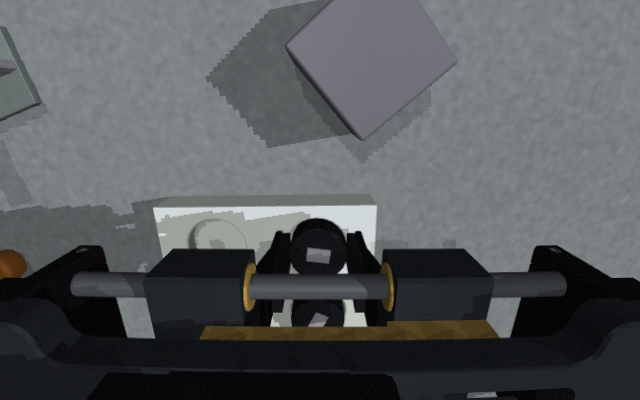

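The wrist picture shows the mount between the pads at (318,245), opening 0.40, as expected for 36 mm. Lifting.

>>> {"api": "send_rows", "payload": {"fingers": [0.3,0.3,0.3,0.3,0.3,0.3,0.3], "dp": [[0,2,10],[0,2,25],[0,2,50],[0,2,80],[0,2,110],[0,2,130],[0,2,130]], "turn": [[0,0,0],[0,0,0],[0,0,0],[0,0,0],[0,0,0],[0,0,0],[0,0,0]]}}

```text
time_s: 3.47
position: [0.5473, -0.2401, 0.1654]
tcp_rot: [[0.011, 0.984, -0.178], [-0.005, -0.178, -0.984], [-1.0, 0.012, 0.003]]
force: [0.4, -0.2, -0.1]
opening: 0.399
```

```bash
python3 - <<'E'
from h import *
t=cap("top"); im=t["img"]
w=((im.min(2)>150)).astype(np.uint8)*255
roi=np.zeros_like(w); roi[170:265,205:300]=255
k,_=cv2.findContours(w&roi,cv2.RETR_EXTERNAL,cv2.CHAIN_APPROX_NONE)
k=max(k,key=cv2.contourArea); h=cv2.convexHull(k)
r=cv2.minAreaRect(plane(t,k[:,0],0.025)[:,:2].astype(np.float32)*1000); print("carrier",r)
v=np.zeros((400,640,3),np.uint8); cv2.drawContours(v,[k],-1,(0,255,0),1)
print(np.round(im[217,225:280].mean(1)))
c=cap("wrist"); st(); cv2.imwrite("pics/w3.png",c["img"])
E
```

```text
carrier ((470.990478515625, 212.89495849609375), (216.73159790039062, 263.1561584472656), 1.6866035461425781)
[133. 148. 176. 188. 204. 217. 219. 207. 211. 227. 229. 229. 230. 231.
 232. 232. 227. 232. 229. 215. 182. 196. 222. 229. 232. 230. 229. 228.
 231. 227. 219. 220. 227. 230. 228. 226. 226. 227. 227. 228. 228. 218.
 187. 175. 200. 222. 227. 229. 229. 225. 192. 163. 166. 168. 166.]
t 3.57 p [ 544.7 -238.3  160.9] yaw_y -10.27 xaxis [ 3.9e-03  3.0e-04 -1.0e+00] open 0.398 F [ 0.   0.4 -1. ]
```

View pics/w3.png

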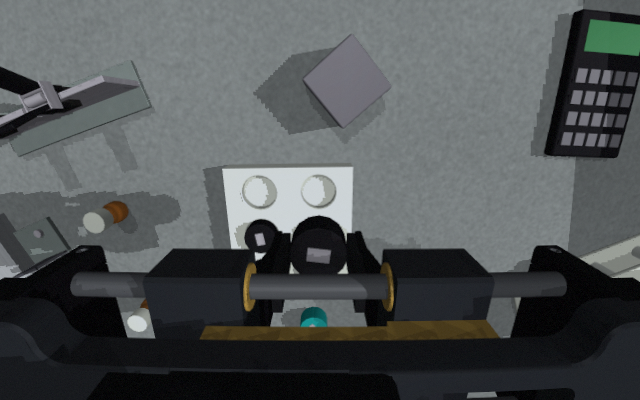

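The mount is held, with its disc at (318,245). The threshold leaked on the carrier, so I'll measure it from a wrist hover.

>>> {"api": "send_rows", "payload": {"fingers": [0.3,0.3,0.3,0.3,0.3,0.3,0.3,0.3,0.3,0.3], "dp": [[-3,20,4],[-8,55,8],[-14,95,12],[-20,135,15],[-25,175,15],[-31,215,15],[-37,255,15],[-42,295,15],[-48,335,15],[-54,375,15]], "turn": [[0,0,0.02],[0,0,0.05],[0,0,0.08],[0,0,0.11],[0,0,0.14],[0,0,0.17],[0,0,0.2],[0,0,0.23],[0,0,0.26],[0,0,0.29]]}}

```text
time_s: 4.4
position: [0.4888, 0.1382, 0.1744]
tcp_rot: [[0.0, 0.994, 0.112], [0.001, 0.112, -0.994], [-1.0, 0.0, -0.001]]
force: [1.0, -0.5, 0.2]
opening: 0.399
```

>>> {"api": "send_rows", "payload": {"fingers": [0.3,0.3,0.3,0.3,0.3,0.3], "dp": [[-6,40,0],[-12,75,0],[-13,88,0],[-13,88,0],[-13,88,0],[-13,88,0]], "turn": [[0,0,0.02],[0,0,0.04],[0,0,0.05],[0,0,0.05],[0,0,0.05],[0,0,0.05]]}}

```text
time_s: 4.9
position: [0.4751, 0.2252, 0.1735]
tcp_rot: [[-0.002, 0.987, 0.161], [-0.0, 0.161, -0.987], [-1.0, -0.002, 0.0]]
force: [1.0, 0.7, -0.0]
opening: 0.395
```

```bash
python3 - <<'E'
from h import *
st()
c=cap("wrist"); cv2.imwrite("pics/w4.png",c["img"]);st(); st()
E
```

```text
t 4.9 p [475.1 225.2 173.5] yaw_y 9.26 xaxis [-2.2e-03 -4.0e-04 -1.0e+00] open 0.395 F [ 1.   0.7 -0. ]
t 4.95 p [475.5 224.9 173.7] yaw_y 9.21 xaxis [-1.7e-03 -1.0e-04 -1.0e+00] open 0.399 F [ 0.4  0.7 -0.7]
t 4.95 p [475.5 224.9 173.7] yaw_y 9.21 xaxis [-1.7e-03 -1.0e-04 -1.0e+00] open 0.399 F [ 0.4  0.7 -0.7]
```

View pics/w4.png

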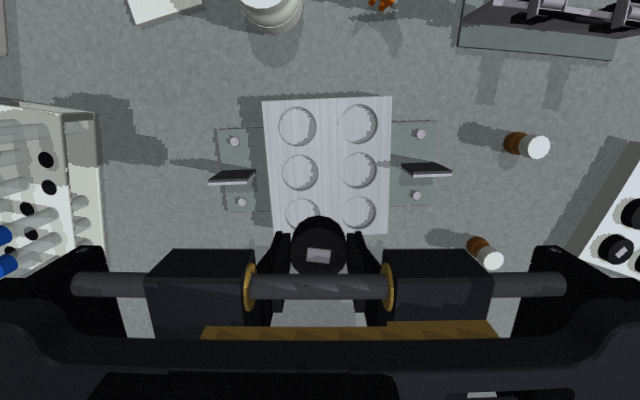

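The wrist picture shows the carrier block, corners roughly (263,101), (391,97), (387,235) and (274,235), with the ears at (232,177) and (427,169). I'm fitting the block's edges and the pocket rims.

```bash
cat > car.py <<'E'
from h import *
c=cap("wrist"); im=c["img"]; g=cv2.cvtColor(im,cv2.COLOR_BGR2GRAY)
roi=np.zeros_like(g); roi[85:232,240:410]=255
w=((g>168).astype(np.uint8)*255)&roi
w=cv2.morphologyEx(w,cv2.MORPH_CLOSE,np.ones((5,5)))
w=cv2.morphologyEx(w,cv2.MORPH_OPEN,np.ones((9,9)))
k,_=cv2.findContours(w,cv2.RETR_EXTERNAL,cv2.CHAIN_APPROX_NONE)
k=max(k,key=cv2.contourArea)[:,0]
X=plane(c,k,0.025)[:,:2]*1000
x,y,ww,hh=cv2.boundingRect(k); print(x,y,ww,hh)
v=im.copy(); cv2.polylines(v,[k.reshape(-1,1,2)],True,(0,255,0),1)
# edges: left/right/top lines from contour
def line(sel):
    q=X[sel].astype(np.float32); l=cv2.fitLine(q,cv2.DIST_HUBER,0,0.01,0.01).ravel(); return l
row=k[:,1]; col=k[:,0]; cx=x+ww/2
L=line((col<cx-30)&(row>y+15)&(row<y+100)); R=line((col>cx+30)&(row>y+15)&(row<y+100)); T=line((row<y+10)&(abs(col-cx)<45))
for n,l in zip("LRT",(L,R,T)):
    print(n,l.round(3),"ang",np.degrees(np.arctan2(l[1],l[0])).round(2))
a=[L,R]; d=L[:2]+ (R[:2] if R[:2]@L[:2]>0 else -R[:2]); d/=np.linalg.norm(d); d=d*np.sign(d[0]); n=np.array([-d[1],d[0]])
print("yaw",np.degrees(np.arctan2(d[1],d[0])).round(2),"width",((L[2:]-R[2:])@n).round(1))
cy=(L[2:]+R[2:])@n/2; tx=T[2:]@d-77.5
print("centre from edges",(d*tx+n*cy).round(1))
# pockets
C=[]
for (u,vv) in [(297,126),(359,124),(299,172),(359,170)]:
    p=cv2.bilateralFilter(g,5,30,5)
    ad=cv2.Canny(p,20,60); m=np.zeros_like(g); cv2.circle(m,(u,vv),25,255,-1); cv2.circle(m,(u,vv),13,0,-1)
    pts=np.argwhere((ad&m)>0)[:,::-1].astype(np.float32)
    W=plane(c,pts,0.025)[:,:2]*1000
    A=np.c_[2*W,np.ones(len(W))]; s=np.linalg.lstsq(A,(W**2).sum(1),rcond=None)[0]
    for _ in range(10):
        r=np.hypot(*(W-s[:2]).T); ok=abs(r-20)<2.0
        s=np.linalg.lstsq(A[ok],(W[ok]**2).sum(1),rcond=None)[0] if ok.sum()>10 else s
    C.append(s[:2]); print("pocket",s[:2].round(1),"r",np.sqrt(s[2]+s[:2]@s[:2]).round(1),ok.sum())
cv2.imwrite("pics/car_fit%d.png"%int(bot.read_state()["time_s"]*100),cv2.resize(v[60:260,200:440],None,fx=3,fy=3))
C=np.array(C); M=np.array([[50,32.5],[50,-32.5],[0,32.5],[0,-32.5]])
U,S,V=np.linalg.svd((M-M.mean(0)).T@(C-C.mean(0))); Rm=(U@V).T; o=C.mean(0)-Rm@M.mean(0)
print("from pockets",o.round(1),"yaw",np.degrees(np.arctan2(Rm[1,0],Rm[0,0])).round(2),(C-(M@Rm.T+o)).round(1).tolist())
E
python3 car.py; ls pics
```

```text
262 99 113 131
L [9.79000e-01 2.04000e-01 5.11081e+02 2.89517e+02] ang 11.79
R [ 1.00000e+00 -6.00000e-03  5.26107e+02  1.85620e+02] ang -0.36
T [ 1.95000e-01 -9.81000e-01  5.64606e+02  2.46414e+02] ang -78.74
yaw 5.72 width 104.9
centre from edges [487.9 234.5]
pocket [535.9 259.3] r 20.3 178
pocket [548.2 196.4] r 20.4 134
pocket [486.9 249.4] r 20.3 172
pocket [499.8 186.4] r 20.3 141
from pockets [493.2 217.9] yaw 11.43 [[0.1, -0.4], [-0.5, 0.4], [0.1, -0.4], [0.2, 0.4]]
car_fit500.png
crop_car.png
crop_mould.png
crop_rail.png
side0.png
t2.png
top0.png
w1.png
w2.png
w3.png
w4.png
wrist0.png
```

```bash
python3 - <<'E'
from h import *
t=cap("top"); im=t["img"]; g=cv2.cvtColor(im,cv2.COLOR_BGR2GRAY)
big=cv2.resize(g,None,fx=4,fy=4,interpolation=cv2.INTER_CUBIC); ad=cv2.Canny(cv2.GaussianBlur(big,(9,9),0),15,40)
C=[]
for (u,v) in [(237,201.4),(259.4,197.4),(239.6,219),(262,215.2),(242.4,236.4),(265.2,232.6)]:
    m=np.zeros_like(big); cv2.circle(m,(int(u*4),int(v*4)),38,255,-1); cv2.circle(m,(int(u*4),int(v*4)),20,0,-1)
    pts=np.argwhere((ad&m)>0)[:,::-1]/4.
    pts=pts-0.375
    W=plane(t,pts,0.025)[:,:2]*1000
    A=np.c_[2*W,np.ones(len(W))]; s=np.linalg.lstsq(A,(W**2).sum(1),rcond=None)[0]
    for _ in range(10):
        r=np.hypot(*(W-s[:2]).T); ok=abs(r-20)<2.5
        if ok.sum()>10: s=np.linalg.lstsq(A[ok],(W[ok]**2).sum(1),rcond=None)[0]
    C.append(s[:2]); print("pocket",s[:2].round(1),"r",np.sqrt(s[2]+s[:2]@s[:2]).round(1),ok.sum())
C=np.array(C); M=np.array([[50,32.5],[50,-32.5],[0,32.5],[0,-32.5],[-50,32.5],[-50,-32.5]])
U,S,V=np.linalg.svd((M-M.mean(0)).T@(C-C.mean(0))); Rm=(U@V).T; o=C.mean(0)-Rm@M.mean(0)
print("from pockets",o.round(1),"yaw",np.degrees(np.arctan2(Rm[1,0],Rm[0,0])).round(2),(C-(M@Rm.T+o)).round(1).tolist())
th=np.radians(11.2); R=np.array([[np.cos(th),-np.sin(th)],[np.sin(th),np.cos(th)]])
print((M@R.T+[493.2,217.6]).round(1)); st()
E
```

```text
pocket [531.6 258.7] r 20.2 106
pocket [551.1 195.9] r 20.4 145
pocket [488.6 256.2] r 19.5 49
pocket [500.7 190.5] r 21.0 67
pocket [440.7 236.3] r 19.9 101
pocket [450.3 175.6] r 20.4 111
from pockets [493.8 218.9] yaw 12.43 [[-4.0, -2.7], [1.4, -2.0], [1.8, 5.6], [-0.2, 3.4], [2.7, -3.6], [-1.7, -0.7]]
[[535.9 259.2]
 [548.6 195.4]
 [486.9 249.5]
 [499.5 185.7]
 [437.8 239.8]
 [450.5 176. ]]
t 5.05 p [475.9 224.8 174.1] yaw_y 9.16 xaxis [-8.e-04  3.e-04 -1.e+00] open 0.4 F [-0.3  0.3 -0.2]
```

Wrist and top agree to about 1 mm on the carrier: origin (493.2, 217.7), yaw about 11.3°. Placing at pocket5, target (536, 259), descending to just inside the pocket first.

>>> {"api": "send_rows", "payload": {"fingers": [0.3,0.3,0.3,0.3,0.3,0.3,0.3,0.3,0.3,0.3], "dp": [[30,17,0],[60,34,-10],[60.5,34.5,-40],[60.5,34.5,-75],[60.5,34.5,-100],[60.5,34.5,-115],[60.5,34.5,-125],[60.5,34.5,-125],[60.5,34.5,-125],[60.5,34.5,-125]], "turn": [[0,0,0.02],[0,0,0.035],[0,0,0.035],[0,0,0.035],[0,0,0.035],[0,0,0.035],[0,0,0.035],[0,0,0.035],[0,0,0.035],[0,0,0.035]]}}

```text
time_s: 5.88
position: [0.5376, 0.2592, 0.0503]
tcp_rot: [[0.002, 0.981, 0.193], [0.001, 0.193, -0.981], [-1.0, 0.002, -0.001]]
force: [0.8, 0.6, 0.5]
opening: 0.398
```

```bash
python3 - <<'E'
from h import *
c=cap("wrist"); st(); cv2.imwrite("pics/w5.png",c["img"])
E
```

```text
t 5.93 p [537.7 259.4  50.6] yaw_y 11.14 xaxis [ 0.0021  0.001  -1.    ] open 0.396 F [ 0.3 -0.4 -0.9]
```

View pics/w5.png

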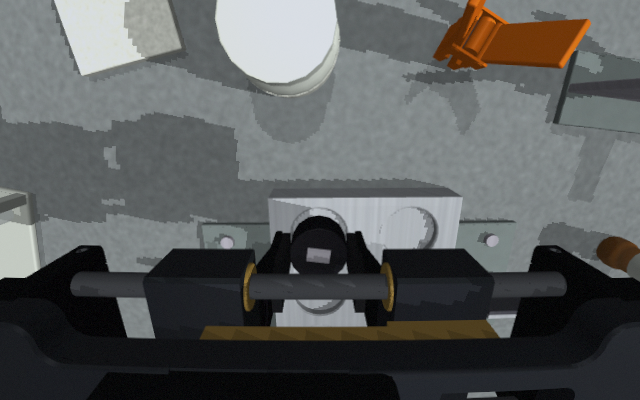

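The mount at (318,247) sits centred over the pocket rim arc (290–350). Descending.

>>> {"api": "send_rows", "payload": {"fingers": [0.3,0.3,0.3,0.3,0.3,0.3], "dp": [[-1,0,-5],[-1,0,-10],[-1,0,-13],[-1,0,-15],[-1,0,-15.5],[-1,0,-15.5]], "turn": [[0,0,0],[0,0,0],[0,0,0],[0,0,0],[0,0,0],[0,0,0]]}}

```text
time_s: 6.43
position: [0.5365, 0.2593, 0.0348]
tcp_rot: [[0.002, 0.981, 0.193], [0.001, 0.193, -0.981], [-1.0, 0.002, -0.001]]
force: [-0.6, 0.6, -0.4]
opening: 0.402
```

No contact force inside the pocket. Lowering 1 mm, releasing, then lifting.

>>> {"api": "send_rows", "payload": {"fingers": [0.3,0.6,0.6,0.6,0.6,0.6,0.6,0.6,0.6,0.6], "dp": [[0,0,-1],[0,0,-1],[0,0,-1],[0,0,-1],[0,0,8],[0,0,30],[-10,-5,70],[-25,-15,105],[-40,-25,130],[-55,-30,138]], "turn": [[0,0,0],[0,0,0],[0,0,0],[0,0,0],[0,0,0],[0,0,0],[0,0,0],[0,0,0],[0,0,0],[0,0,0]]}}

```text
time_s: 7.27
position: [0.4835, 0.2293, 0.1776]
tcp_rot: [[0.01, 0.981, 0.193], [0.003, 0.193, -0.981], [-1.0, 0.01, -0.001]]
force: [-0.1, 0.3, 0.9]
opening: 0.595
```

```bash
python3 - <<'E'
from h import *
t=cap("top"); 
T=[(np.round(m[:3],1).tolist(),(plane(t,[m[:2]],.031)[0,:2]*1000).round(1).tolist()) for m in mounts(t,amin=60,rowmax=280) if 200<m[0]<440 and m[1]>175]
print(*T,sep="\n")
c=cap("wrist"); st(); cv2.imwrite("pics/w6.png",c["img"]); cv2.imwrite("pics/t6.png",t["img"])
for m in mounts(c): 
    if 240<m[0]<420 and m[1]>90: print(np.round(m,1),(plane(c,[m[:2]],.034)[0,:2]*1000).round(1))
E
```

```text
([407.7, 237.5, 5.9], [446.6, -219.4])
([384.7, 233.3, 5.8], [456.8, -155.5])
([410.9, 219.5, 6.1], [496.4, -227.9])
([387.8, 215.5, 5.8], [506.0, -163.5])
([241.5, 207.5, 30.7], [518.2, 242.2])
t 7.37 p [480.1 229.  175.4] yaw_y 11.15 xaxis [ 0.0037  0.0015 -1.    ] open 0.595 F [-1.1  0.6 -0.6]
[299.8 131.5  18.  921. ] [535.3 260.9]
```

View pics/w6.png

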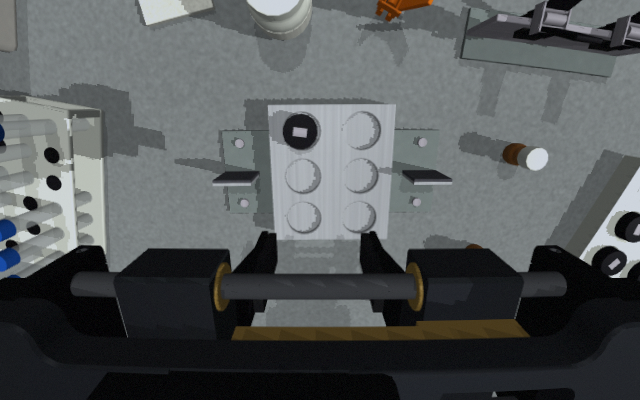

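The first mount is seated at (300,131). Back to the mould for the next one at (496, -228).

>>> {"api": "send_rows", "payload": {"fingers": [0.6,0.6,0.6,0.6,0.6,0.6,0.6,0.6,0.6,0.6], "dp": [[1,-25,0],[2,-62,0],[4,-103,0],[5,-144,0],[7,-185,0],[8,-226,0],[10,-267,0],[12,-308,0],[13,-349,0],[14,-390,0]], "turn": [[0,0,-0.02],[0,0,-0.05],[0,0,-0.09],[0,0,-0.12],[0,0,-0.16],[0,0,-0.2],[0,0,-0.24],[0,0,-0.28],[0,0,-0.31],[0,0,-0.35]]}}

```text
time_s: 8.2
position: [0.4945, -0.1633, 0.1747]
tcp_rot: [[0.004, 0.988, -0.157], [0.0, -0.157, -0.988], [-1.0, 0.004, -0.001]]
force: [1.0, 0.4, -0.5]
opening: 0.6
```

```bash
python3 - <<'E'
from h import *
st()
E
```

```text
t 8.2 p [ 494.5 -163.3  174.7] yaw_y -9.02 xaxis [ 3.7e-03  5.0e-04 -1.0e+00] open 0.6 F [ 1.   0.4 -0.5]
```

>>> {"api": "send_rows", "payload": {"fingers": [0.6,0.6,0.6,0.6,0.6,0.6,0.6,0.6,0.6,0.6], "dp": [[1,-40,0],[1.5,-65,-10],[1.5,-65,-45],[1.5,-65,-85],[1.5,-65,-110],[1.5,-65,-128],[1.5,-65,-140],[1.5,-65,-146],[1.5,-65,-146],[1.5,-65,-146]], "turn": [[0,0,-0.01],[0,0,-0.01],[0,0,-0.01],[0,0,-0.01],[0,0,-0.01],[0,0,-0.01],[0,0,-0.01],[0,0,-0.01],[0,0,-0.01],[0,0,-0.01]]}}

```text
time_s: 9.03
position: [0.4964, -0.2285, 0.0281]
tcp_rot: [[0.004, 0.986, -0.167], [0.001, -0.167, -0.986], [-1.0, 0.003, -0.001]]
force: [0.5, 0.6, 0.2]
opening: 0.604
```

>>> {"api": "send_rows", "payload": {"fingers": [0.3,0.3,0.3,0.3,0.3], "dp": [[0,0,0],[0,0,0],[0,0,0],[0,0,0],[0,0,0]], "turn": [[0,0,0],[0,0,0],[0,0,0],[0,0,0],[0,0,0]]}}

```text
time_s: 9.45
position: [0.4971, -0.2297, 0.0289]
tcp_rot: [[0.005, 0.986, -0.166], [-0.002, -0.166, -0.986], [-1.0, 0.006, 0.001]]
force: [-0.0, -2.7, 1.4]
opening: 0.401
```

>>> {"api": "send_rows", "payload": {"fingers": [0.3,0.3,0.3,0.3,0.3,0.3,0.3,0.3,0.3,0.3], "dp": [[0,0,10],[0,0,30],[0,0,65],[0,5,95],[3,25,115],[7,60,125],[12,100,130],[17,140,130],[22,180,130],[27,220,130]], "turn": [[0,0,0],[0,0,0],[0,0,0],[0,0,0.02],[0,0,0.04],[0,0,0.08],[0,0,0.12],[0,0,0.15],[0,0,0.18],[0,0,0.21]]}}

```text
time_s: 10.28
position: [0.5234, -0.0074, 0.1599]
tcp_rot: [[0.006, 0.999, 0.044], [0.0, 0.044, -0.999], [-1.0, 0.006, -0.0]]
force: [0.7, -0.4, -0.5]
opening: 0.398
```

```bash
python3 - <<'E'
from h import *
st()
E
```

```text
t 10.28 p [523.4  -7.4 159.9] yaw_y 2.5 xaxis [ 5.7e-03  3.0e-04 -1.0e+00] open 0.398 F [ 0.7 -0.4 -0.5]
```

>>> {"api": "send_rows", "payload": {"fingers": [0.3,0.3,0.3,0.3,0.3,0.3,0.3,0.3,0.3,0.3], "dp": [[5,41,0],[10,82,0],[15,123,0],[20,164,0],[25,195,0],[25,203,-25],[25,203,-60],[25,203,-90],[25,203,-105],[25,203,-110]], "turn": [[0,0,0.03],[0,0,0.06],[0,0,0.09],[0,0,0.12],[0,0,0.15],[0,0,0.152],[0,0,0.152],[0,0,0.152],[0,0,0.152],[0,0,0.152]]}}

```text
time_s: 11.12
position: [0.5454, 0.1959, 0.0474]
tcp_rot: [[-0.001, 0.981, 0.195], [0.001, 0.195, -0.981], [-1.0, -0.001, -0.001]]
force: [0.2, 0.9, -1.1]
opening: 0.398
```

```bash
python3 - <<'E'
from h import *
c=cap("wrist"); st(); cv2.imwrite("pics/w7.png",c["img"])
E
```

```text
t 11.17 p [546.2 195.7  47.9] yaw_y 11.21 xaxis [ 2.e-04  9.e-04 -1.e+00] open 0.402 F [ 0.1 -0.2 -0.7]
```

View pics/w7.png

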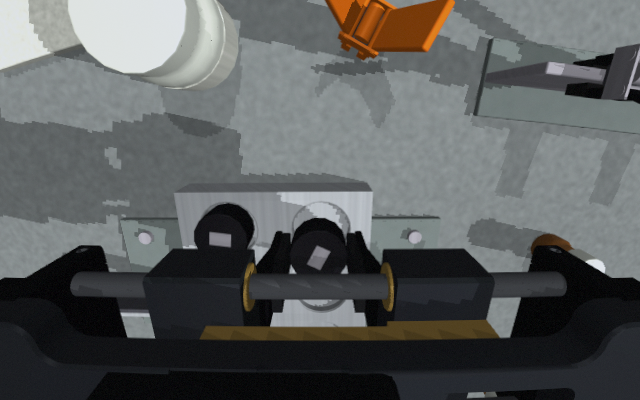

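The held mount is at (318,247) over the pocket rim (291–350), with the first mount at (224,235). Nudging +2 mm in x and inserting.

>>> {"api": "send_rows", "payload": {"fingers": [0.3,0.3,0.3,0.3,0.3,0.3], "dp": [[2,0,-2],[2,0,-7],[2,0,-11],[2,0,-13],[2,0,-14],[2,0,-14]], "turn": [[0,0,0],[0,0,0],[0,0,0],[0,0,0],[0,0,0],[0,0,0]]}}

```text
time_s: 11.67
position: [0.5486, 0.1957, 0.0343]
tcp_rot: [[0.001, 0.981, 0.194], [0.001, 0.194, -0.981], [-1.0, 0.001, -0.001]]
force: [0.2, -0.4, -1.4]
opening: 0.396
```

>>> {"api": "send_rows", "payload": {"fingers": [0.3,0.6,0.6,0.6,0.6,0.6,0.6,0.6,0.6,0.6], "dp": [[0,0,-1],[0,0,-1],[0,0,-1],[0,0,-1],[0,0,8],[0,0,30],[-5,0,65],[-15,-5,100],[-35,-25,125],[-50,-60,135]], "turn": [[0,0,0],[0,0,0],[0,0,0],[0,0,0],[0,0,0],[0,0,0],[0,0,0],[0,0,0],[0,0,0],[0,0,0]]}}

```text
time_s: 12.5
position: [0.5001, 0.1375, 0.1736]
tcp_rot: [[0.009, 0.98, 0.198], [0.002, 0.198, -0.98], [-1.0, 0.01, -0.0]]
force: [0.3, -1.7, 0.6]
opening: 0.598
```

```bash
cat > chk.py <<'E'
from h import *
import sys
t=cap("top"); im=t["img"]
for m in mounts(t,amin=40,rowmax=300,thr=60):
    if 190<m[0]<450 and m[1]>165 and m[2]<12: print("top",np.round(m[:3],1),(plane(t,[m[:2]],.031)[0,:2]*1000).round(1))
c=cap("wrist"); s=st(); n=int(s["time_s"]*100); cv2.imwrite(f"pics/w_{n}.png",c["img"])
cv2.imwrite(f"pics/t_{n}.png",cv2.resize(im[110:290,190:460],None,fx=2.9,fy=2.9,interpolation=cv2.INTER_CUBIC)); print(n)
E
python3 chk.py
```

```text
top [407.7 237.5   5.9] [ 446.6 -219.4]
top [384.6 233.    5.7] [ 457.5 -155.5]
top [388.  215.5   5.6] [ 506.  -164.1]
t 12.6 p [497.1 133.  172.1] yaw_y 11.06 xaxis [ 2.9e-03 -3.0e-04 -1.0e+00] open 0.602 F [ 0.7 -0.2 -0.5]
1260
```

```bash
ls pics | grep 1260
```

```text
t_1260.png
w_1260.png
```

View pics/w_1260.png

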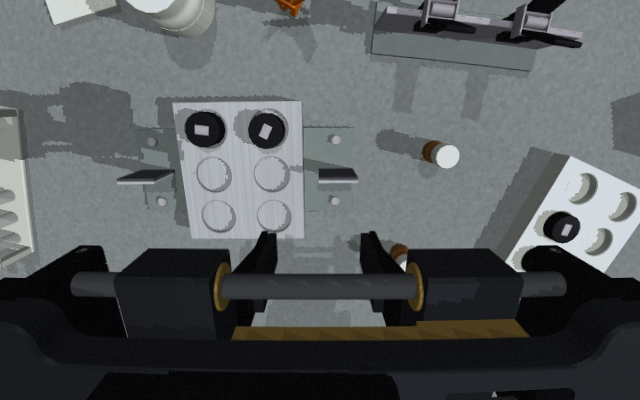

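Two are seated, at (205,130) and (266,130). Next is the mount at (506, -164.5).

>>> {"api": "send_rows", "payload": {"fingers": [0.6,0.6,0.6,0.6,0.6,0.6,0.6,0.6,0.6,0.6], "dp": [[1,-30,0],[2,-70,0],[3,-110,0],[4,-150,0],[6,-190,0],[7,-230,0],[8,-270,-5],[9,-297,-20],[9,-297.5,-45],[9,-297.5,-75]], "turn": [[0,0,-0.04],[0,0,-0.09],[0,0,-0.14],[0,0,-0.19],[0,0,-0.24],[0,0,-0.29],[0,0,-0.33],[0,0,-0.36],[0,0,-0.362],[0,0,-0.362]]}}

```text
time_s: 13.43
position: [0.5084, -0.1676, 0.0977]
tcp_rot: [[0.008, 0.985, -0.172], [-0.004, -0.172, -0.985], [-1.0, 0.009, 0.003]]
force: [-0.7, -0.2, -0.1]
opening: 0.599
```

```bash
python3 - <<'E'
from h import *
st()
E
```

```text
t 13.43 p [ 508.4 -167.6   97.7] yaw_y -9.91 xaxis [ 0.0082 -0.0043 -1.    ] open 0.599 F [-0.7 -0.2 -0.1]
```

>>> {"api": "send_rows", "payload": {"fingers": [0.6,0.6,0.6,0.6,0.6,0.6,0.6], "dp": [[-2.4,3,-25],[-2.4,3,-45],[-2.4,3,-58],[-2.4,3,-66],[-2.4,3,-70],[-2.4,3,-70],[-2.4,3,-70]], "turn": [[0,0,0.003],[0,0,0.003],[0,0,0.003],[0,0,0.003],[0,0,0.003],[0,0,0.003],[0,0,0.003]]}}

```text
time_s: 14.02
position: [0.5066, -0.1648, 0.0282]
tcp_rot: [[0.009, 0.986, -0.169], [-0.005, -0.169, -0.986], [-1.0, 0.01, 0.003]]
force: [-0.4, -0.4, 0.2]
opening: 0.597
```

>>> {"api": "send_rows", "payload": {"fingers": [0.3,0.3,0.3,0.3,0.3], "dp": [[0,0,0],[0,0,0],[0,0,0],[0,0,0],[0,0,0]], "turn": [[0,0,0],[0,0,0],[0,0,0],[0,0,0],[0,0,0]]}}

```text
time_s: 14.43
position: [0.5071, -0.1655, 0.029]
tcp_rot: [[0.011, 0.986, -0.169], [-0.006, -0.169, -0.986], [-1.0, 0.011, 0.004]]
force: [-0.1, -2.7, 3.6]
opening: 0.399
```

>>> {"api": "send_rows", "payload": {"fingers": [0.3,0.3,0.3,0.3,0.3,0.3,0.3,0.3,0.3,0.3], "dp": [[0,0,10],[0,0,30],[0,0,65],[0,5,95],[0,25,115],[-2,60,125],[-4,100,130],[-6,140,130],[-8,180,130],[-10,220,130]], "turn": [[0,0,0],[0,0,0],[0,0,0],[0,0,0.02],[0,0,0.04],[0,0,0.08],[0,0,0.12],[0,0,0.15],[0,0,0.18],[0,0,0.21]]}}

```text
time_s: 15.27
position: [0.4963, 0.0565, 0.1598]
tcp_rot: [[0.012, 0.999, 0.041], [-0.003, 0.041, -0.999], [-1.0, 0.012, 0.004]]
force: [0.5, 0.7, -0.9]
opening: 0.399
```

```bash
python3 - <<'E'
from h import *
st()
E
```

```text
t 15.27 p [496.3  56.5 159.8] yaw_y 2.35 xaxis [ 0.012  -0.0033 -0.9999] open 0.399 F [ 0.5  0.7 -0.9]
```

>>> {"api": "send_rows", "payload": {"fingers": [0.3,0.3,0.3,0.3,0.3,0.3,0.3,0.3,0.3,0.3], "dp": [[-2,41,0],[-4,82,0],[-6,123,0],[-8,164,0],[-9,188,0],[-9,193,-25],[-9,193,-60],[-9,193,-90],[-9,193,-105],[-9,193,-110]], "turn": [[0,0,0.03],[0,0,0.06],[0,0,0.09],[0,0,0.12],[0,0,0.15],[0,0,0.155],[0,0,0.155],[0,0,0.155],[0,0,0.155],[0,0,0.155]]}}

```text
time_s: 16.1
position: [0.4847, 0.2492, 0.0475]
tcp_rot: [[0.006, 0.981, 0.195], [-0.003, 0.195, -0.981], [-1.0, 0.005, 0.004]]
force: [0.6, -0.4, 0.1]
opening: 0.399
```

```bash
python3 - <<'E'
from h import *
c=cap("wrist"); st(); cv2.imwrite("pics/w8.png",c["img"])
E
```

```text
t 16.15 p [485.4 249.2  48. ] yaw_y 11.23 xaxis [ 0.0074 -0.0024 -1.    ] open 0.399 F [ 0.3 -0.5 -0.9]
```

View pics/w8.png

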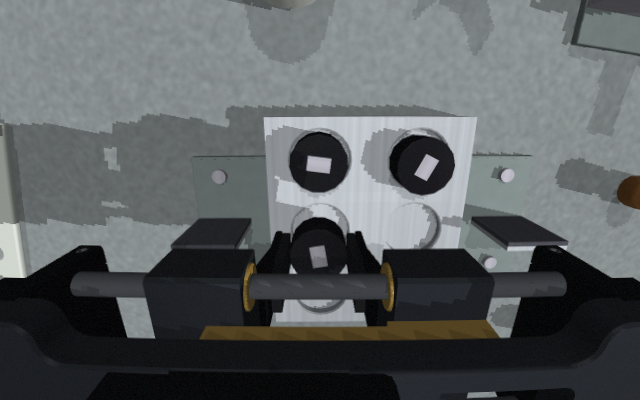

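The mount at (318,247) is centred over the pocket rim (291–350). The two seated ones are at (319,162) and (422,165). Inserting.

>>> {"api": "send_rows", "payload": {"fingers": [0.3,0.3,0.3,0.3,0.3,0.3], "dp": [[1.5,0,-2],[1.5,0,-7],[1.5,0,-11],[1.5,0,-13],[1.5,0,-14],[1.5,0,-14]], "turn": [[0,0,0],[0,0,0],[0,0,0],[0,0,0],[0,0,0],[0,0,0]]}}

```text
time_s: 16.65
position: [0.4871, 0.2492, 0.0342]
tcp_rot: [[0.008, 0.981, 0.195], [-0.002, 0.195, -0.981], [-1.0, 0.007, 0.004]]
force: [-0.4, 0.6, -0.1]
opening: 0.397
```

>>> {"api": "send_rows", "payload": {"fingers": [0.3,0.6,0.6,0.6,0.6,0.6,0.6,0.6,0.6,0.6], "dp": [[0,0,-1],[0,0,-1],[0,0,-1],[0,0,-1],[0,0,8],[0,0,30],[0,-5,65],[0,-35,95],[0,-75,120],[0,-115,130]], "turn": [[0,0,0],[0,0,0],[0,0,0],[0,0,0],[0,0,0],[0,0,0],[0.001,0.002,0],[0.002,0.004,0],[0.002,0.008,0],[0.002,0.008,0]]}}

```text
time_s: 17.48
position: [0.4888, 0.1396, 0.1663]
tcp_rot: [[0.006, 0.98, 0.198], [0.0, 0.198, -0.98], [-1.0, 0.006, 0.001]]
force: [1.0, -0.4, -0.3]
opening: 0.601
```

```bash
python3 chk.py
```

```text
top [407.7 237.5   5.9] [ 446.6 -219.4]
top [384.6 233.    5.7] [ 457.5 -155.5]
top [421.5 170.5   9.6] [ 633.9 -256.8]
t 17.58 p [489.1 135.3 165.8] yaw_y 10.91 xaxis [ 0.0058 -0.0016 -1.    ] open 0.594 F [ 0.6 -0.1  0.5]
1758
```

View pics/w_1758.png

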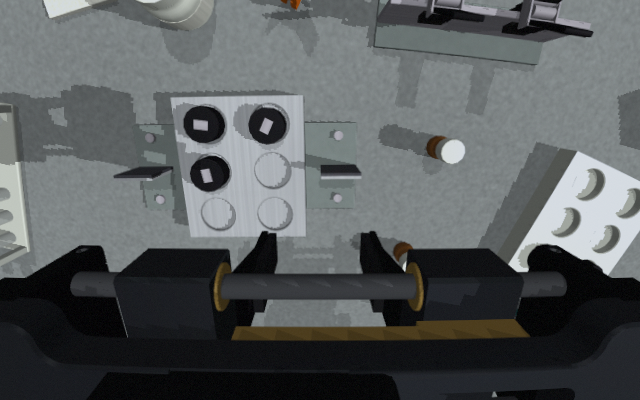

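Three are seated. Next is the mount at (457.2, -156).

>>> {"api": "send_rows", "payload": {"fingers": [0.6,0.6,0.6,0.6,0.6,0.6,0.6,0.6,0.6,0.6], "dp": [[-3,-30,0],[-8,-70,0],[-12,-110,0],[-16,-150,0],[-21,-190,0],[-25,-230,0],[-29,-268,-5],[-32,-291,-20],[-32,-291.5,-45],[-32,-291.5,-70]], "turn": [[0,0,-0.04],[0,0,-0.09],[0,0,-0.14],[0,0,-0.19],[0,0,-0.24],[0,0,-0.29],[0,0,-0.33],[0,0,-0.36],[0,0,-0.36],[0,0,-0.36]]}}

```text
time_s: 18.42
position: [0.4581, -0.1583, 0.0959]
tcp_rot: [[0.008, 0.985, -0.172], [-0.005, -0.172, -0.985], [-1.0, 0.009, 0.004]]
force: [0.0, -0.5, -0.7]
opening: 0.598
```

```bash
python3 - <<'E'
from h import *
st()
E
```

```text
t 18.42 p [ 458.1 -158.3   95.9] yaw_y -9.91 xaxis [ 0.008  -0.0053 -1.    ] open 0.598 F [ 0.  -0.5 -0.7]
```

>>> {"api": "send_rows", "payload": {"fingers": [0.6,0.6,0.6,0.6,0.6,0.6,0.6], "dp": [[-1,2,-25],[-1,2,-45],[-1,2,-57],[-1,2,-64],[-1,2,-68],[-1,2,-68],[-1,2,-68]], "turn": [[0.005,0.008,0.003],[0.005,0.008,0.003],[0.005,0.008,0.003],[0.005,0.008,0.003],[0.005,0.008,0.003],[0.005,0.008,0.003],[0.005,0.008,0.003]]}}

```text
time_s: 19.0
position: [0.4575, -0.1562, 0.0284]
tcp_rot: [[0.001, 0.986, -0.169], [-0.001, -0.169, -0.986], [-1.0, 0.001, 0.001]]
force: [0.6, 1.0, 0.3]
opening: 0.603
```

>>> {"api": "send_rows", "payload": {"fingers": [0.3,0.3,0.3,0.3,0.3], "dp": [[0,0,0],[0,0,0],[0,0,0],[0,0,0],[0,0,0]], "turn": [[0,0,0],[0,0,0],[0,0,0],[0,0,0],[0,0,0]]}}

```text
time_s: 19.42
position: [0.4581, -0.1572, 0.0291]
tcp_rot: [[0.002, 0.986, -0.168], [-0.003, -0.168, -0.986], [-1.0, 0.003, 0.002]]
force: [-0.9, -3.0, 4.8]
opening: 0.399
```

>>> {"api": "send_rows", "payload": {"fingers": [0.3,0.3,0.3,0.3,0.3,0.3,0.3,0.3,0.3,0.3], "dp": [[0,0,10],[0,0,30],[0,0,65],[1,5,95],[3,25,115],[7,60,125],[12,100,130],[17,140,130],[22,180,130],[27,220,130]], "turn": [[0,0,0],[0,0,0],[0,0,0],[0,0,0.02],[0,0,0.04],[0,0,0.08],[0,0,0.12],[0,0,0.16],[0,0,0.2],[0,0,0.24]]}}

```text
time_s: 20.25
position: [0.4844, 0.065, 0.1599]
tcp_rot: [[0.003, 0.997, 0.072], [-0.001, 0.072, -0.997], [-1.0, 0.003, 0.001]]
force: [0.2, -0.1, 0.7]
opening: 0.398
```

```bash
python3 - <<'E'
from h import *
st()
E
```

```text
t 20.25 p [484.4  65.  159.9] yaw_y 4.12 xaxis [ 0.0028 -0.0011 -1.    ] open 0.398 F [ 0.2 -0.1  0.7]
```

>>> {"api": "send_rows", "payload": {"fingers": [0.3,0.3,0.3,0.3,0.3,0.3,0.3,0.3,0.3], "dp": [[5,41,0],[10,82,0],[14,112,0],[15.5,121,-10],[15.5,121,-40],[15.5,121,-75],[15.5,121,-98],[15.5,121,-110],[15.5,121,-110]], "turn": [[0,0,0.04],[0,0,0.08],[0,0,0.12],[0,0,0.124],[0,0,0.124],[0,0,0.124],[0,0,0.124],[0,0,0.124],[0,0,0.124]]}}

```text
time_s: 21.0
position: [0.4967, 0.1852, 0.0471]
tcp_rot: [[-0.005, 0.981, 0.194], [-0.002, 0.194, -0.981], [-1.0, -0.005, 0.001]]
force: [-1.0, -0.8, -0.3]
opening: 0.398
```

```bash
python3 - <<'E'
from h import *
c=cap("wrist"); st(); cv2.imwrite("pics/w9.png",c["img"])
E
```

```text
t 21.05 p [498.  185.4  48.6] yaw_y 11.16 xaxis [-0.002  -0.0013 -1.    ] open 0.4 F [-0.4 -0.4  0.2]
```

View pics/w9.png

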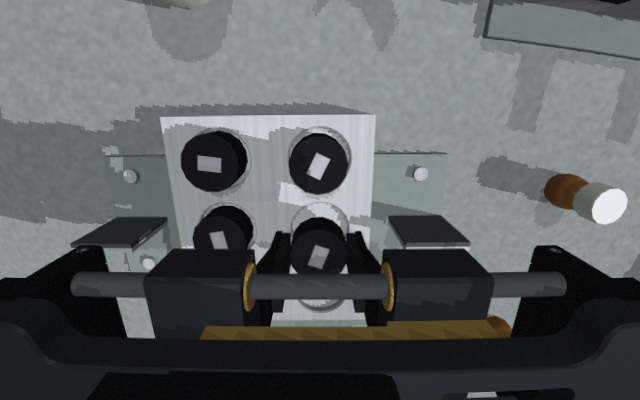

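The mount at (319,247) is centred over the pocket (rim 290–349). Inserting with +1.5 mm in x.

>>> {"api": "send_rows", "payload": {"fingers": [0.3,0.3,0.3,0.3,0.3,0.3], "dp": [[1.5,0.5,-2],[1.5,0.5,-7],[1.5,0.5,-11],[1.5,0.5,-13],[1.5,0.5,-14.5],[1.5,0.5,-14.5]], "turn": [[0,0,0],[0,0,0],[0,0,0],[0,0,0],[0,0,0],[0,0,0]]}}

```text
time_s: 21.55
position: [0.4995, 0.1859, 0.0341]
tcp_rot: [[-0.002, 0.981, 0.194], [-0.001, 0.194, -0.981], [-1.0, -0.002, 0.001]]
force: [0.4, -0.9, 0.0]
opening: 0.402
```

>>> {"api": "send_rows", "payload": {"fingers": [0.3,0.6,0.6,0.6,0.6,0.6,0.6,0.6,0.6,0.6], "dp": [[0,0,-1],[0,0,-1],[0,0,-1],[0,0,-1],[0,0,8],[0,0,30],[0,-5,65],[0,-35,95],[-5,-75,120],[-10,-115,130]], "turn": [[0,0,0],[0,0,0],[0,0,0],[0,0,0],[0,0,0],[0,0,0],[0,0,0],[0,0,-0.04],[0,0,-0.08],[0,0,-0.12]]}}

```text
time_s: 22.38
position: [0.492, 0.0765, 0.166]
tcp_rot: [[0.005, 0.997, 0.076], [-0.001, 0.076, -0.997], [-1.0, 0.005, 0.002]]
force: [1.1, -0.5, 0.5]
opening: 0.598
```

```bash
python3 chk.py
```

```text
top [407.7 237.5   5.9] [ 446.6 -219.4]
top [235.5 201.    6.3] [535.9 259.7]
top [421.5 170.5   9.6] [ 633.9 -256.8]
t 22.48 p [491.7  72.3 165.5] yaw_y 3.94 xaxis [ 0.0037 -0.0031 -1.    ] open 0.6 F [0.2 0.2 0.5]
2248
```

>>> {"api": "send_rows", "payload": {"fingers": [0.6,0.6,0.6,0.6,0.6,0.6,0.6,0.6,0.6,0.6], "dp": [[-4,-30,0],[-10,-70,0],[-16,-110,0],[-22,-150,0],[-29,-190,0],[-35,-230,0],[-41,-268,-5],[-45,-291,-20],[-45,-292,-45],[-45,-292,-70]], "turn": [[0,0,-0.03],[0,0,-0.06],[0,0,-0.09],[0,0,-0.13],[0,0,-0.17],[0,0,-0.2],[0,0,-0.22],[0,0,-0.24],[0,0,-0.24],[0,0,-0.24]]}}

```text
time_s: 23.32
position: [0.4476, -0.2221, 0.0956]
tcp_rot: [[0.006, 0.985, -0.173], [-0.006, -0.173, -0.985], [-1.0, 0.007, 0.005]]
force: [0.6, -0.1, 0.3]
opening: 0.6
```

```bash
python3 - <<'E'
from h import *
st()
E
```

```text
t 23.32 p [ 447.6 -222.1   95.6] yaw_y -9.98 xaxis [ 0.0059 -0.0062 -1.    ] open 0.6 F [ 0.6 -0.1  0.3]
```

View pics/t_2248.png

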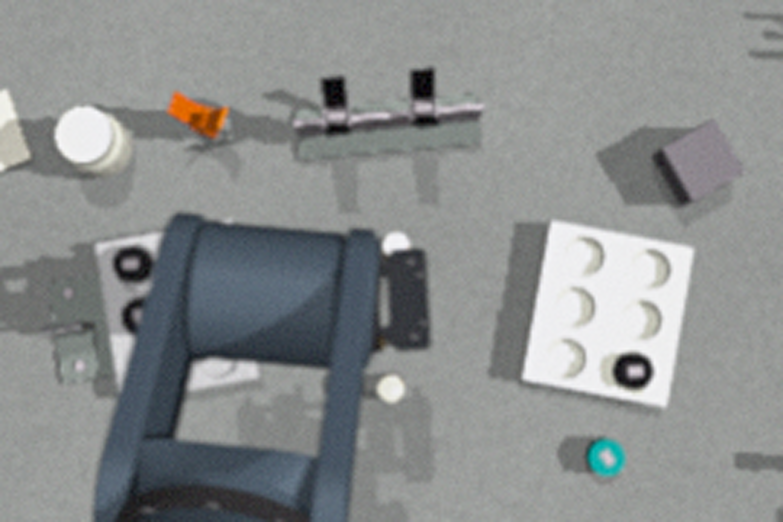

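The top picture shows only one mount left in the mould at crop (632,370). The turquoise one at (605,457) is outside and untouched.

>>> {"api": "send_rows", "payload": {"fingers": [0.6,0.6,0.6,0.6,0.6,0.6,0.6], "dp": [[-1,2,-25],[-1,2,-45],[-1,2,-57],[-1,2,-64],[-1,2,-67.5],[-1,2,-67.5],[-1,2,-67.5]], "turn": [[0.006,0.006,0.004],[0.006,0.006,0.004],[0.006,0.006,0.004],[0.006,0.006,0.004],[0.006,0.006,0.004],[0.006,0.006,0.004],[0.006,0.006,0.004]]}}

```text
time_s: 23.9
position: [0.447, -0.2201, 0.0286]
tcp_rot: [[0.001, 0.986, -0.169], [-0.001, -0.169, -0.986], [-1.0, 0.001, 0.001]]
force: [0.4, 0.2, 0.2]
opening: 0.602
```

>>> {"api": "send_rows", "payload": {"fingers": [0.3,0.3,0.3,0.3,0.3], "dp": [[0,0,0],[0,0,0],[0,0,0],[0,0,0],[0,0,0]], "turn": [[0,0,0],[0,0,0],[0,0,0],[0,0,0],[0,0,0]]}}

```text
time_s: 24.32
position: [0.4478, -0.2214, 0.0294]
tcp_rot: [[0.003, 0.986, -0.169], [-0.003, -0.169, -0.986], [-1.0, 0.003, 0.003]]
force: [-2.0, -4.5, 4.0]
opening: 0.403
```

>>> {"api": "send_rows", "payload": {"fingers": [0.3,0.3,0.3,0.3,0.3,0.3,0.3,0.3,0.3,0.3], "dp": [[0,0,10],[0,0,30],[0,0,65],[0,5,95],[0,25,115],[0,60,125],[1,100,130],[1,140,130],[1,180,130],[1,220,130]], "turn": [[0,0,0],[0,0,0],[0,0,0],[0,0,0.02],[0,0,0.04],[0,0,0.08],[0,0,0.11],[0,0,0.14],[0,0,0.17],[0,0,0.2]]}}

```text
time_s: 25.15
position: [0.4477, 0.0008, 0.1601]
tcp_rot: [[0.003, 1.0, 0.031], [-0.002, 0.031, -1.0], [-1.0, 0.003, 0.002]]
force: [1.2, -0.6, -0.2]
opening: 0.399
```

```bash
python3 - <<'E'
from h import *
st()
E
```

```text
t 25.15 p [447.7   0.8 160.1] yaw_y 1.77 xaxis [ 0.0029 -0.0017 -1.    ] open 0.399 F [ 1.2 -0.6 -0.2]
```

>>> {"api": "send_rows", "payload": {"fingers": [0.3,0.3,0.3,0.3,0.3,0.3,0.3,0.3,0.3,0.3], "dp": [[0,41,0],[1,82,0],[2,123,0],[3,160,0],[3,174,-5],[3,175,-30],[3,175,-65],[3,175,-95],[3,175,-110],[3,175,-110]], "turn": [[0,0,0.04],[0,0,0.08],[0,0,0.12],[0,0,0.15],[0,0,0.165],[0,0,0.165],[0,0,0.165],[0,0,0.165],[0,0,0.165],[0,0,0.165]]}}

```text
time_s: 25.98
position: [0.4476, 0.1758, 0.0477]
tcp_rot: [[-0.005, 0.981, 0.194], [-0.002, 0.194, -0.981], [-1.0, -0.005, 0.001]]
force: [-0.6, -0.1, -0.1]
opening: 0.398
```

```bash
python3 - <<'E'
from h import *
c=cap("wrist"); st(); cv2.imwrite("pics/w10.png",c["img"])
E
```

```text
t 26.03 p [448.9 175.9  49.2] yaw_y 11.21 xaxis [-0.0018 -0.0015 -1.    ] open 0.395 F [ 0.2 -0.6  0.3]
```

View pics/w10.png

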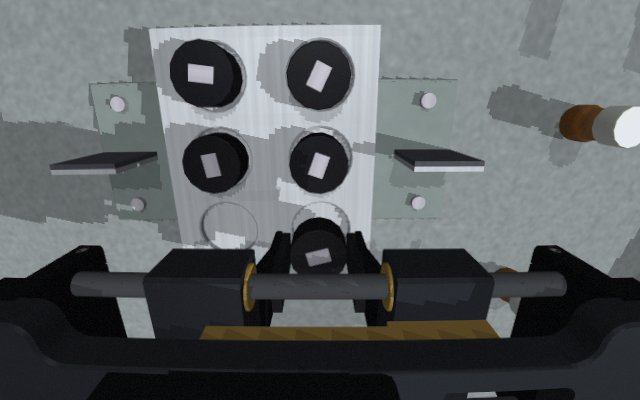

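Four are seated at (206,74), (318,74), (215,162) and (319,162). The held one at (319,247) is centred over the last chosen pocket. Inserting.

>>> {"api": "send_rows", "payload": {"fingers": [0.3,0.3,0.3,0.3,0.3,0.3], "dp": [[1.5,0,-2],[1.5,0,-7],[1.5,0,-11],[1.5,0,-13],[1.5,0,-14.7],[1.5,0,-14.7]], "turn": [[0,0,0],[0,0,0],[0,0,0],[0,0,0],[0,0,0],[0,0,0]]}}

```text
time_s: 26.53
position: [0.4507, 0.1758, 0.0346]
tcp_rot: [[-0.001, 0.981, 0.194], [-0.001, 0.194, -0.981], [-1.0, -0.001, 0.001]]
force: [0.3, 1.1, -0.3]
opening: 0.405
```

>>> {"api": "send_rows", "payload": {"fingers": [0.3,0.6,0.6,0.6,0.6,0.6,0.6,0.6,0.6,0.6], "dp": [[0,0,-1.5],[0,0,-1.5],[0,0,-1.5],[0,0,-1.5],[0,0,8],[0,0,30],[0,5,65],[0,20,105],[0,40,145],[0,40,165]], "turn": [[0,0,0],[0,0,0],[0,0,0],[0,0,0],[0,0,0],[0,0,0],[0,0,0],[0,0,0],[0,0,0],[0,0,0]]}}

```text
time_s: 27.37
position: [0.452, 0.2182, 0.2041]
tcp_rot: [[0.005, 0.981, 0.195], [0.001, 0.195, -0.981], [-1.0, 0.005, -0.0]]
force: [0.6, -0.3, 0.6]
opening: 0.604
```

```bash
python3 chk.py; python3 - <<'E'
from h import *
c=cap("side"); cv2.imwrite("pics/s11.png",cv2.resize(c["img"][100:280,180:460],None,fx=2.8,fy=2.8,interpolation=cv2.INTER_CUBIC))
E
ls pics | grep 27
```

```text
top [235.4 201.    6.1] [535.9 260.2]
top [258.4 197.4   5.9] [547.5 196.2]
top [421.  171.    9.4] [ 632.5 -255.4]
t 27.47 p [453.6 217.4 204.7] yaw_y 11.3 xaxis [ 0.0101  0.0012 -0.9999] open 0.598 F [-0.7  0.3 -0.2]
2746
t_2746.png
w_2746.png
```

View pics/s11.png

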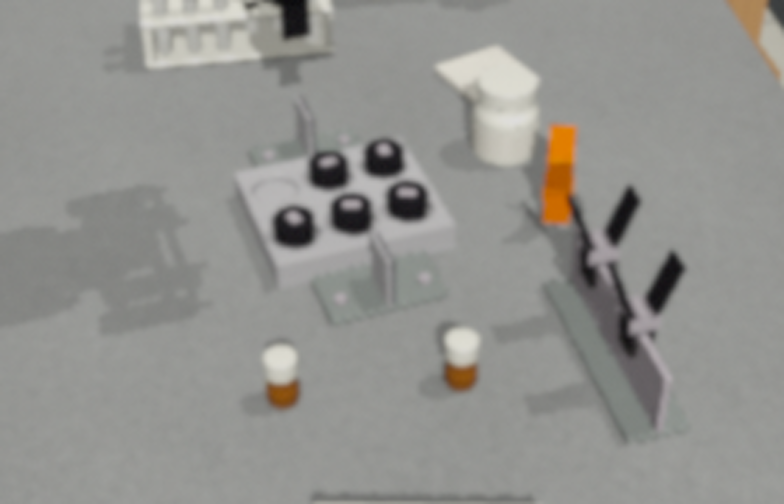

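View pics/w_2746.png

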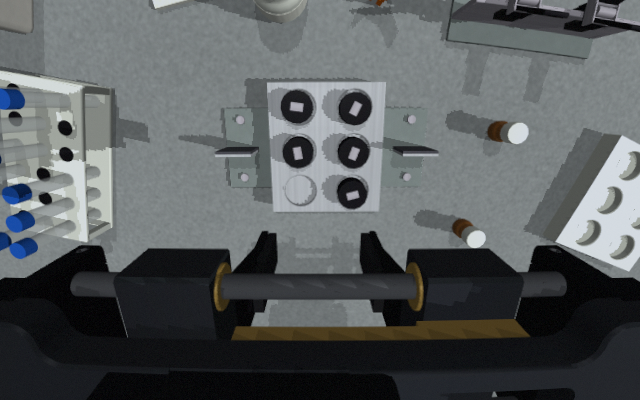

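All five mounts sit in pockets in both views, and the mould is empty. Next I'm measuring the rail, the clamps and the ears.

```bash
python3 - <<'E'
from h import *
t=cap("top"); 
px=dict(railL=(242+0.2+48/5-0,0))
# crop_rail offset (240,120) scale5
for n,(u,v) in dict(railL=(262,163),railR=(585,134),c0bar=(332,152),c1bar=(481,136)).items():
    p=plane(t,[[240+u/5,120+v/5]],.062 if 'rail' in n else .072)[0]; print(n,(p*1000).round(1))
c=cap("wrist"); st()
for e in ([472.6,320.7,52],[513.8,114.7,52]): print(proj(c,np.array(e)/1000).round(1))
cv2.imwrite("pics/ears.png",cv2.resize(c["img"][120:200,200:450],None,fx=3.2,fy=3.2,interpolation=cv2.INTER_CUBIC))
E
```

```text
railL [669.3 102.7  62. ]
railR [689.5 -72.5  62. ]
c0bar [674.2  64.3  72. ]
c1bar [684.8 -15.7  72. ]
t 27.62 p [449.7 215.5 199.3] yaw_y 11.2 xaxis [-0.0024 -0.0018 -1.    ] open 0.6 F [-0.1  0.5 -0.3]
[[228.4 149. ]]
[[422.6 148.8]]
```

View pics/ears.png

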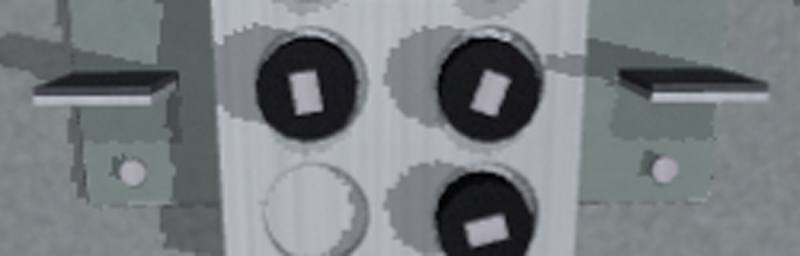

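The bright ear-top strips sit about 1.4 px (~1.5 mm) toward −x of the model, so I'll use ears at (471.8, 320.6) and (513, 114.7). Rail yaw is about 6.6°, with clamps near (674,64) and (685,-16). I'm hovering over the left clamp.

>>> {"api": "send_rows", "payload": {"fingers": [1,1,1,1,1,1,1,1,1,1], "dp": [[10,-7,20],[25,-17,40],[45,-30,60],[70,-47,60],[95,-63,60],[120,-80,60],[145,-97,60],[170,-113,60],[195,-130,60],[220,-147,60]], "turn": [[0,0,0.12],[0,0,0.24],[0,0,0.36],[0,0,0.48],[0,0,0.6],[0,0,0.72],[0,0,0.84],[0,0,0.96],[0,0,1.08],[0,0,1.2]]}}

```text
time_s: 28.45
position: [0.6693, 0.067, 0.2562]
tcp_rot: [[-0.005, 0.169, 0.986], [-0.002, 0.986, -0.17], [-1.0, -0.003, -0.005]]
force: [-0.2, 0.5, 0.5]
opening: 0.999
```

```bash
python3 - <<'E'
from h import *
st()
E
```

```text
t 28.45 p [669.3  67.  256.2] yaw_y 80.24 xaxis [-0.005  -0.0025 -1.    ] open 0.999 F [-0.2  0.5  0.5]
```

>>> {"api": "send_rows", "payload": {"fingers": [1,1,1,1,1,1], "dp": [[3,-10,0],[6,-20,0],[8,-27,0],[8,-27,0],[8,-27,0],[8,-27,0]], "turn": [[0,0,0.12],[0,0,0.24],[0.002,-0.005,0.286],[0.002,-0.005,0.286],[0.002,-0.005,0.286],[0.002,-0.005,0.286]]}}

```text
time_s: 28.95
position: [0.6765, 0.0402, 0.2547]
tcp_rot: [[-0.002, -0.114, 0.993], [-0.0, 0.993, 0.114], [-1.0, -0.0, -0.002]]
force: [-1.9, -0.0, -0.4]
opening: 0.998
```

```bash
python3 - <<'E'
from h import *
c=cap("wrist"); st(); cv2.imwrite("pics/w12.png",c["img"]); np.savez("pics/w12.npz",img=c["img"],z=c["z_map"],R=c["R"],o=c["o"],K=c["K"],k1=c["k1"])
E
```

```text
t 29.0 p [676.6  40.5 255.1] yaw_y 96.58 xaxis [-1.6e-03 -6.0e-04 -1.0e+00] open 0.999 F [-0.4 -0.1  0. ]
```

View pics/w12.png

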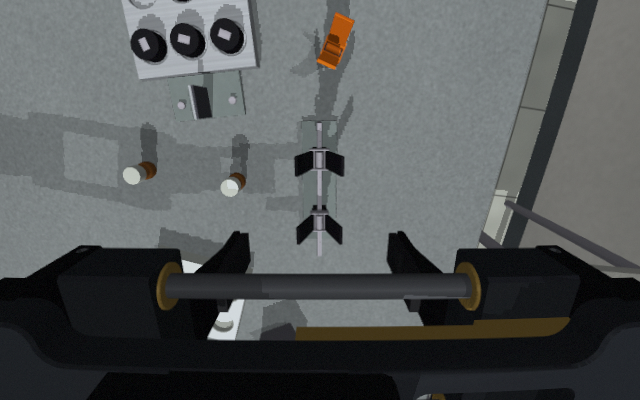

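The wrist picture shows both black clamps on the rail, at (319,160) and (319,222), with tails splayed left and right. The orange look-alike is at (337,42), off the rail. The rail runs vertically, so the yaw is right. Enlarging.

```bash
python3 - <<'E'
from h import *
d=np.load("pics/w12.npz"); c={k:d[k] for k in d}; im=c["img"]; c["z_map"]=c["z"]
cv2.imwrite("pics/clamps.png",cv2.resize(im[115:265,270:370],None,fx=4,fy=4,interpolation=cv2.INTER_CUBIC))
b=(im.max(2)<60).astype(np.uint8)*255; b[:,:285]=0;b[:,355:]=0;b[250:]=0;b[:130]=0
n,l,s,ce=cv2.connectedComponentsWithStats(b)
for i in range(1,n):
    if s[i][4]>40:
        m=np.argwhere(l==i)[:,::-1]; P=depth(c,m); P=P[(P[:,2]>0.05)&(P[:,2]<.14)]
        print(s[i],ce[i].round(1),"z",np.percentile(P[:,2],[5,50,95]).round(3),"x",np.percentile(P[:,0],[3,97]).round(4),"y",np.percentile(P[:,1],[3,97]).round(4))
        k=m[np.argmin(m[:,0])],m[np.argmax(m[:,0])]
        print([ (plane(c,[q],.117)[0]*1000).round(1).tolist() for q in k])
for v in (125,180,195,240,250): print(v,(plane(c,[[319.5,v]],.062)[0]*1000).round(1))
g=cv2.cvtColor(im,cv2.COLOR_BGR2GRAY)
for v in (128,135,185,195,245,250): print(v,g[v,308:332])
E
```

```text
[294 151  19  25 359] [303.3 162.7] z [0.081 0.104 0.118] x [0.6495 0.6663] y [0.0549 0.0751]
[[647.7, 72.0, 117.0], [665.7, 81.4, 117.0]]
[326 151  18  25 354] [334.6 162.8] z [0.08  0.103 0.118] x [0.6829 0.6999] y [0.0588 0.079 ]
[[680.1, 83.1, 117.0], [698.6, 78.9, 117.0]]
[297 215  17  29 306] [304.8 228.5] z [0.079 0.102 0.118] x [0.659  0.6761] y [-0.0238 -0.0043]
[[658.1, -5.7, 117.0], [674.4, 10.8, 117.0]]
[325 215  17  29 304] [333.2 228.5] z [0.078 0.101 0.118] x [0.6916 0.7088] y [-0.0205 -0.0005]
[[687.7, 12.4, 117.0], [707.4, 0.1, 117.0]]
125 [670.8 105.5  62. ]
180 [678.6  38.   62. ]
195 [680.9  18.3  62. ]
240 [688.3 -45.2  62. ]
250 [690.1 -60.2  62. ]
128 [110 110 109 110 111 111 112 100  97 140 167 159 151 139  82  95  94  93
  95  92  95 108 128 129]
135 [108 108 110 109 111 108 109 109 104 102 120 123 124 108  82  95  94  93
  93  93 108 129 129 117]
185 [111 111 112 113 112 112 111 110 108 133 168 164 164 139  91  92  92  90
  91  92 105 126 126 128]
195 [111 111 111 111 112 113 111 111 104 108 139 154 153 132  92  91  92  92
  92  91 105 128 127 127]
245 [133 135 131 126 129 131 132 133 124 135 167 163 165 159 137 136 134 132
 133 133 132 134 136 134]
250 [135 134 130 129 130 132 133 133 122 134 165 162 164 157 132 134 133 133
 132 130 131 132 130 132]
```

View pics/clamps.png

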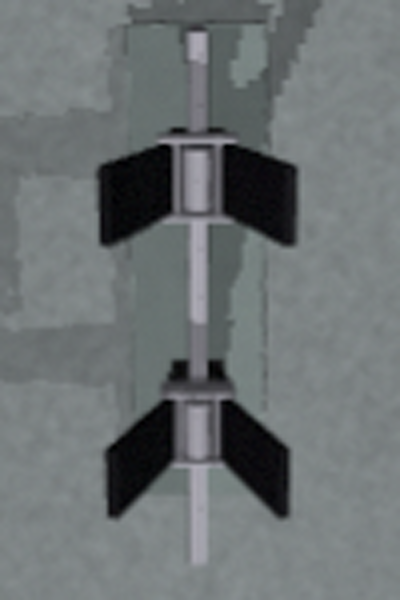

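By depth, clamp A is at (675, 67) and clamp B at (684, -12), both on the rail line and 80 mm apart, matching the top view. Descending on clamp A, TCP z 91.

>>> {"api": "send_rows", "payload": {"fingers": [1,1,1,1,1,1,1,1,1,1], "dp": [[-1,13,0],[-1.5,26,-10],[-1.5,26.5,-40],[-1.5,26.5,-80],[-1.5,26.5,-110],[-1.5,26.5,-135],[-1.5,26.5,-152],[-1.5,26.5,-162],[-1.5,26.5,-164],[-1.5,26.5,-164]], "turn": [[0,0,0],[0,0,0],[0,0,0],[0,0,0],[0,0,0],[0,0,0],[0,0,0],[0,0,0],[0,0,0],[0,0,0]]}}

```text
time_s: 29.83
position: [0.6748, 0.0681, 0.0907]
tcp_rot: [[-0.002, -0.116, 0.993], [-0.0, 0.993, 0.116], [-1.0, -0.0, -0.002]]
force: [0.8, 0.3, 0.4]
opening: 1.003
```

```bash
python3 - <<'E'
from h import *
c=cap("wrist"); st(); cv2.imwrite("pics/w13.png",c["img"])
E
```

```text
t 29.88 p [675.7  67.8  91.8] yaw_y 96.63 xaxis [-2.e-04 -6.e-04 -1.e+00] open 1.001 F [-0.6  0.7  0. ]
```

View pics/w13.png

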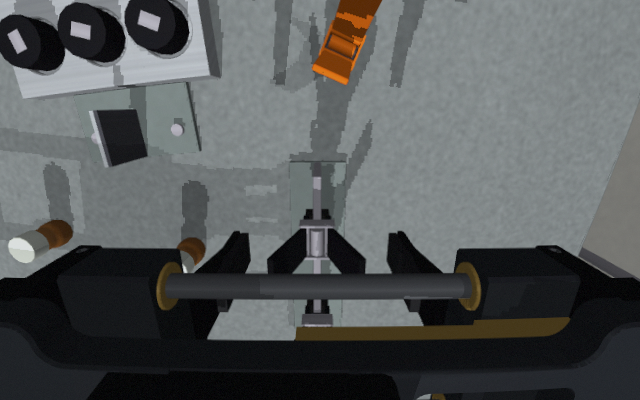

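Clamp A's tails (270–365) lie centred between the fingertips (248 and 390). Squeezing.

>>> {"api": "send_rows", "payload": {"fingers": [0.5,0.2,0.1,0.1,0.1,0.1,0.1,0.1,0.1,0.1], "dp": [[0,0,0],[0,0,0],[0,0,0],[0,0,0],[0,0,0],[0,0,0],[0,0,0],[0,0,0],[0,0,0],[0,0,0]], "turn": [[0,0,0],[0,0,0],[0,0,0],[0,0,0],[0,0,0],[0,0,0],[0,0,0],[0,0,0],[0,0,0],[0,0,0]]}}

```text
time_s: 30.72
position: [0.6778, 0.0678, 0.0945]
tcp_rot: [[0.005, -0.115, 0.993], [-0.001, 0.993, 0.115], [-1.0, -0.001, 0.005]]
force: [-0.9, 1.4, 11.1]
opening: 0.326
```

```bash
python3 - <<'E'
from h import *
c=cap("wrist"); st(); cv2.imwrite("pics/w14.png",c["img"][120:330])
E
```

```text
t 30.77 p [677.7  67.8  94.7] yaw_y 96.62 xaxis [ 4.8e-03 -6.0e-04 -1.0e+00] open 0.287 F [-4.7 -0.1 14.7]
```

View pics/w14.png

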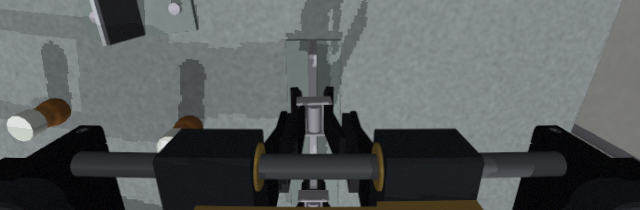

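Still closing (0.29). Continuing.

>>> {"api": "send_rows", "payload": {"fingers": [0.1,0.1,0.1,0.1,0.1,0.1], "dp": [[0,0,0],[0,0,0],[0,0,0],[0,0,0],[0,0,0],[0,0,0]], "turn": [[0,0,0],[0,0,0],[0,0,0],[0,0,0],[0,0,0],[0,0,0]]}}

```text
time_s: 31.27
position: [0.6777, 0.0678, 0.0945]
tcp_rot: [[0.005, -0.115, 0.993], [-0.001, 0.993, 0.115], [-1.0, -0.001, 0.005]]
force: [-0.2, -0.6, 1.5]
opening: 0.227
```

Fully squeezed (19.7 mm). Lifting.

>>> {"api": "send_rows", "payload": {"fingers": [0.1,0.1,0.1,0.1,0.1,0.1,0.1,0.1,0.1,0.1], "dp": [[0,0,3],[0,0,8],[0,0,16],[0,0,26],[0,0,38],[0,0,52],[0,0,68],[0,0,85],[0,0,95],[0,0,95]], "turn": [[0,0,0],[0,0,0],[0,0,0],[0,0,0],[0,0,0],[0,0,0],[0,0,0],[0,0,0],[0,0,0],[0,0,0]]}}

```text
time_s: 32.1
position: [0.6799, 0.0678, 0.1938]
tcp_rot: [[0.012, -0.115, 0.993], [-0.001, 0.993, 0.115], [-1.0, -0.002, 0.012]]
force: [1.1, 0.2, -1.0]
opening: 0.228
```

```bash
python3 - <<'E'
from h import *
c=cap("wrist"); st(); cv2.imwrite("pics/w15.png",c["img"])
c=cap("side"); cv2.imwrite("pics/s15.png",cv2.resize(c["img"][100:280,180:460],None,fx=2.8,fy=2.8,interpolation=cv2.INTER_CUBIC))
E
```

```text
t 32.15 p [678.9  67.8 191.9] yaw_y 96.62 xaxis [ 9.e-03 -8.e-04 -1.e+00] open 0.22 F [-0.1 -0.6 -1. ]
```

View pics/w15.png

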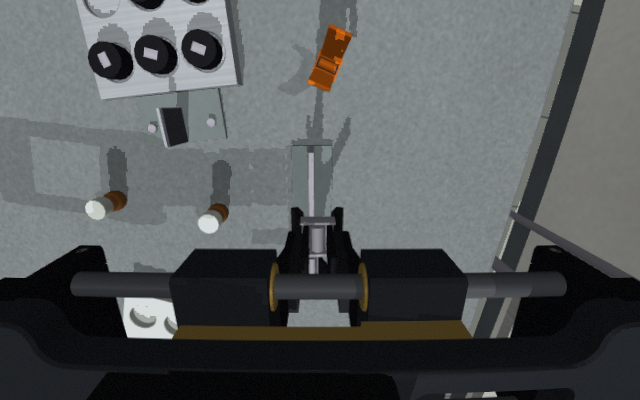

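View pics/s15.png

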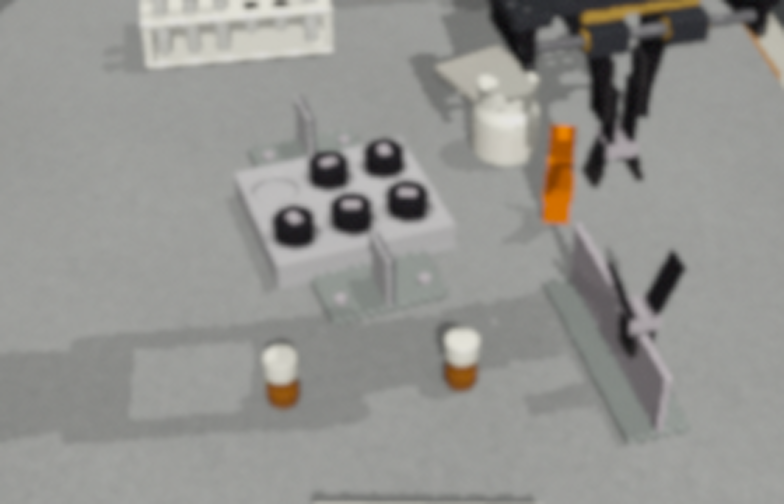

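Clamp A is held with its jaws open; the orange one is untouched and clamp B is still on the rail. Carrying A to the left ear at (472, 320.6).

>>> {"api": "send_rows", "payload": {"fingers": [0.1,0.1,0.1,0.1,0.1,0.1,0.1,0.1,0.1,0.1], "dp": [[-10,12,0],[-30,37,0],[-54,66,0],[-78,96,0],[-104,127,0],[-130,158,0],[-155,190,0],[-180,220,0],[-200,244,0],[-207,253,0]], "turn": [[0,0.005,0.01],[0,0.005,0.02],[0,0.005,0.03],[0,0.005,0.04],[0,0.005,0.05],[0,0.005,0.06],[0,0.005,0.07],[0,0.005,0.08],[0,0.005,0.082],[0,0.005,0.082]]}}

```text
time_s: 33.03
position: [0.4649, 0.3237, 0.1891]
tcp_rot: [[-0.005, -0.201, 0.98], [-0.001, 0.98, 0.201], [-1.0, 0.0, -0.005]]
force: [-0.1, 0.5, -0.0]
opening: 0.222
```

```bash
python3 - <<'E'
from h import *
c=cap("wrist"); c=cap("wrist"); st(); cv2.imwrite("pics/w16.png",c["img"])
print(proj(c,np.array([[471.8,320.6,52]])/1000))
E
```

```text
t 33.13 p [467.8 322.3 189.4] yaw_y 101.58 xaxis [-0.002  -0.0014 -1.    ] open 0.224 F [ 0.6 -0.8 -0.6]
[[323.14197719 194.21521797]]
```

View pics/w16.png

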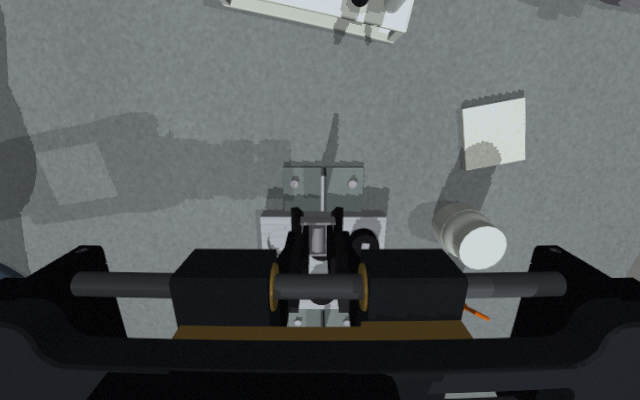

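The ear strip shows at column 324, rows 168–210, below the open jaws; the prediction was 323. Shifting +4 mm in x and descending part-way.

>>> {"api": "send_rows", "payload": {"fingers": [0.1,0.1,0.1,0.1,0.1,0.1,0.1,0.1,0.1], "dp": [[4,-1.5,-5],[4,-1.5,-20],[4,-1.5,-40],[4,-1.5,-58],[4,-1.5,-66],[4,-1.5,-70],[4,-1.5,-70],[4,-1.5,-70],[4,-1.5,-70]], "turn": [[0,0,0],[0,0,-0.003],[0,0,-0.003],[0,0,-0.003],[0,0,-0.003],[0,0,-0.003],[0,0,-0.003],[0,0,-0.003],[0,0,-0.003]]}}

```text
time_s: 33.88
position: [0.4728, 0.3209, 0.1203]
tcp_rot: [[-0.0, -0.197, 0.98], [-0.001, 0.98, 0.197], [-1.0, -0.001, -0.0]]
force: [0.7, -0.0, -0.6]
opening: 0.223
```

```bash
python3 - <<'E'
from h import *
c=cap("wrist"); st(); cv2.imwrite("pics/w17.png",cv2.resize(c["img"][100:320,200:440],None,fx=2.7,fy=2.7,interpolation=cv2.INTER_CUBIC))
c=cap("side"); cv2.imwrite("pics/s17.png",cv2.resize(c["img"][100:220,230:390],None,fx=4.5,fy=4.5,interpolation=cv2.INTER_CUBIC))
E
```

```text
t 33.93 p [472.7 321.  120.4] yaw_y 101.4 xaxis [ 0.e+00 -6.e-04 -1.e+00] open 0.226 F [-0.5  1.  -1.4]
```

View pics/w17.png

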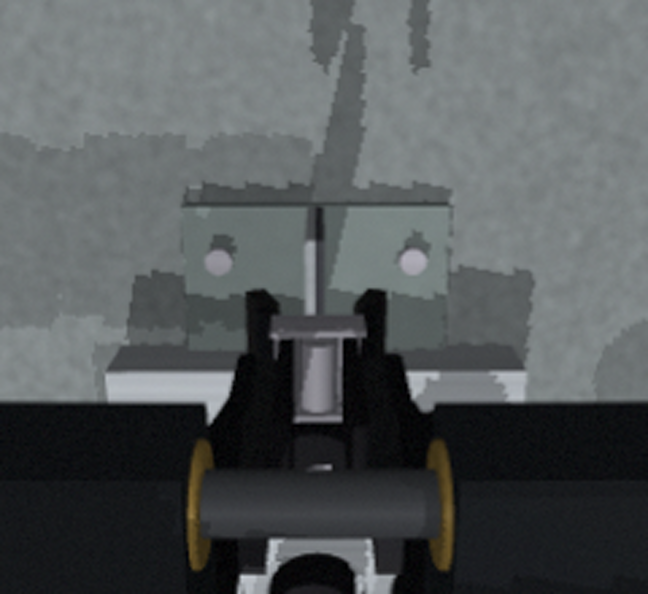

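View pics/s17.png

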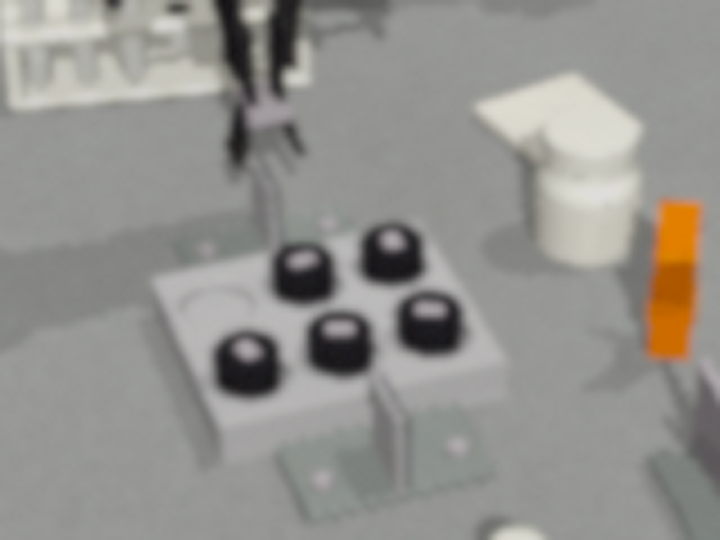

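The ear (crop column 313) lies midway between the open jaws (262–372). Descending onto it slowly.

>>> {"api": "send_rows", "payload": {"fingers": [0.1,0.1,0.1,0.1,0.1,0.1,0.1,0.1], "dp": [[-1,0,-8],[-1,0,-17],[-1,0,-25],[-1,0,-30],[-1,0,-32],[-1,0,-34],[-1,0,-35],[-1,0,-36]], "turn": [[0,0,0],[0,0,0],[0,0,0],[0,0,0],[0,0,0],[0,0,0],[0,0,0],[0,0,0]]}}

```text
time_s: 34.65
position: [0.4716, 0.3212, 0.0845]
tcp_rot: [[0.0, -0.198, 0.98], [-0.0, 0.98, 0.198], [-1.0, -0.0, -0.0]]
force: [-1.1, 0.1, 7.1]
opening: 0.226
```

Stop bar contact (7 N) came right at the expected height. Releasing while holding down lightly.

>>> {"api": "send_rows", "payload": {"fingers": [0.2,0.4,0.6,0.8,1,1,1,1], "dp": [[0,0,-1],[0,0,-1],[0,0,-1],[0,0,-1],[0,0,-1],[0,0,-1],[0,0,-1],[0,0,-1]], "turn": [[0,0,0],[0,0,0],[0,0,0],[0,0,0],[0,0,0],[0,0,0],[0,0,0],[0,0,0]]}}

```text
time_s: 35.32
position: [0.4716, 0.3211, 0.0833]
tcp_rot: [[-0.0, -0.198, 0.98], [-0.001, 0.98, 0.198], [-1.0, -0.001, -0.0]]
force: [1.0, -0.8, -0.5]
opening: 0.672
```

```bash
python3 - <<'E'
from h import *
c=cap("wrist"); st(); cv2.imwrite("pics/w18.png",cv2.resize(c["img"][100:320,200:440],None,fx=2.7,fy=2.7,interpolation=cv2.INTER_CUBIC))
c=cap("side"); cv2.imwrite("pics/s18.png",cv2.resize(c["img"][100:220,230:390],None,fx=4.5,fy=4.5,interpolation=cv2.INTER_CUBIC))
E
```

```text
t 35.37 p [471.6 321.2  83.4] yaw_y 101.41 xaxis [-1.e-04 -5.e-04 -1.e+00] open 0.716 F [ 0.9 -0.1 -0.2]
```

View pics/w18.png

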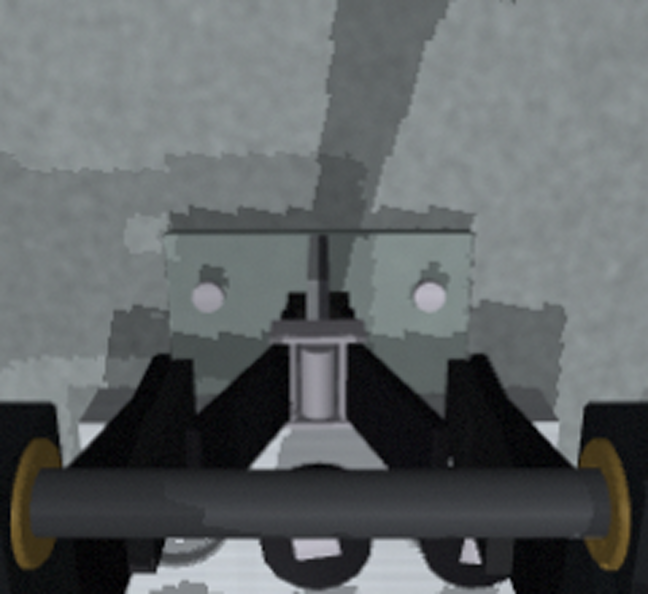

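View pics/s18.png

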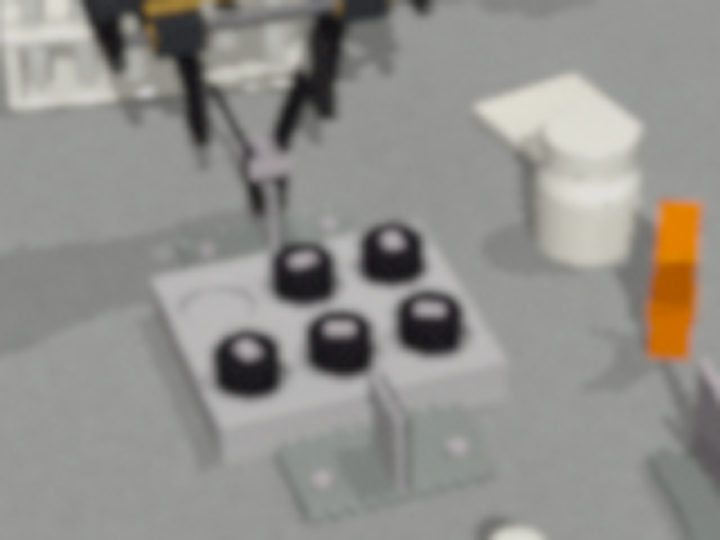

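The clamp grips the left ear, upright and centred. Opening fully, lifting, then heading to clamp B.

>>> {"api": "send_rows", "payload": {"fingers": [1,1,1,1,1,1,1,1,1,1], "dp": [[0,0,0],[0,0,0],[0,0,0],[0,0,15],[0,0,45],[0,0,85],[5,-8,120],[20,-32,140],[40,-65,150],[62,-100,150]], "turn": [[0,0,0],[0,0,0],[0,0,0],[0,0,0],[0,0,0],[0,0,0],[0,0,0],[0,0,-0.02],[0,0,-0.03],[0,0,-0.04]]}}

```text
time_s: 36.25
position: [0.5354, 0.2216, 0.2373]
tcp_rot: [[0.007, -0.161, 0.987], [0.001, 0.987, 0.161], [-1.0, 0.0, 0.007]]
force: [0.8, 0.6, -0.2]
opening: 0.999
```

```bash
python3 - <<'E'
from h import *
st()
E
```

```text
t 36.25 p [535.4 221.6 237.3] yaw_y 99.26 xaxis [ 0.007   0.0013 -1.    ] open 0.999 F [ 0.8  0.6 -0.2]
```

>>> {"api": "send_rows", "payload": {"fingers": [1,1,1,1,1,1,1,1,1,1], "dp": [[18,-28,0],[38,-60,0],[60,-94,0],[82,-129,0],[104,-163,0],[126,-198,0],[143,-224,0],[149,-234,0],[149,-234,0],[149,-234,0]], "turn": [[0,0,-0.01],[0,0,-0.02],[0,0,-0.03],[0,0,-0.04],[-0.001,0.004,-0.046],[-0.001,0.004,-0.046],[-0.001,0.004,-0.046],[-0.001,0.004,-0.046],[-0.001,0.004,-0.046],[-0.001,0.004,-0.046]]}}

```text
time_s: 37.08
position: [0.6836, -0.0121, 0.2367]
tcp_rot: [[0.001, -0.114, 0.993], [0.001, 0.993, 0.114], [-1.0, 0.001, 0.001]]
force: [0.1, -0.1, -1.2]
opening: 1.001
```

```bash
python3 - <<'E'
from h import *
c=cap("wrist"); st(); cv2.imwrite("pics/w19.png",c["img"])
im=c["img"]
b=(im.max(2)<60).astype(np.uint8)*255; b[:,:270]=0;b[:,370:]=0;b[250:]=0;b[:130]=0
n,l,s,ce=cv2.connectedComponentsWithStats(b)
for i in range(1,n):
    if s[i][4]>40:
        m=np.argwhere(l==i)[:,::-1]; P=depth(c,m); P=P[(P[:,2]>0.05)&(P[:,2]<.14)]
        if len(P)>20: print(s[i],ce[i].round(1),"x",np.percentile(P[:,0],[3,97]).round(4),"y",np.percentile(P[:,1],[3,97]).round(4))
E
```

```text
t 37.13 p [683.2 -11.  236.9] yaw_y 96.66 xaxis [ 0.001   0.0014 -1.    ] open 1.0 F [-0.4  1.  -0.3]
[292 177  20  29 387] [301.7 190.9] x [0.6591 0.6761] y [-0.0246 -0.0046]
[324 178  19  28 380] [333.3 190.8] x [0.6915 0.7088] y [-0.0211 -0.0006]
```

View pics/w19.png

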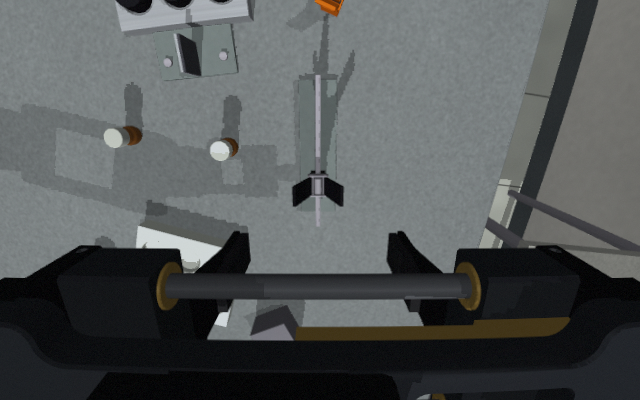

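Clamp B is at (318,189), measured at (684, -12.7). Descending.

>>> {"api": "send_rows", "payload": {"fingers": [1,1,1,1,1,1,1,1,1], "dp": [[0.8,-1.5,-20],[0.8,-1.5,-55],[0.8,-1.5,-90],[0.8,-1.5,-115],[0.8,-1.5,-132],[0.8,-1.5,-143],[0.8,-1.5,-146],[0.8,-1.5,-146],[0.8,-1.5,-146]], "turn": [[0,0,0],[0,0,0],[0,0,0],[0,0,0],[0,0,0],[0,0,0],[0,0,0],[0,0,0],[0,0,0]]}}

```text
time_s: 37.88
position: [0.6847, -0.0118, 0.0923]
tcp_rot: [[0.003, -0.117, 0.993], [0.001, 0.993, 0.117], [-1.0, 0.001, 0.003]]
force: [0.9, 0.3, 1.0]
opening: 0.999
```

```bash
python3 - <<'E'
from h import *
c=cap("wrist"); st(); cv2.imwrite("pics/w20.png",c["img"][120:330])
E
```

```text
t 37.93 p [685.1 -12.1  92.7] yaw_y 96.7 xaxis [ 4.1e-03  9.0e-04 -1.0e+00] open 1.0 F [-0.5 -0.2 -0.4]
```

View pics/w20.png

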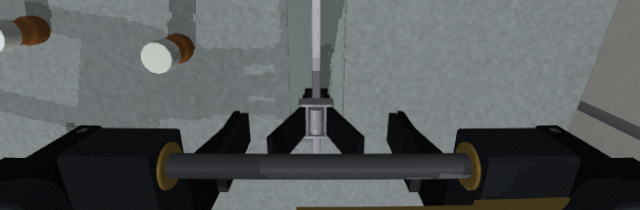

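Clamp B's tails (268–364) are centred between the fingertips (248 and 390). Squeezing.

>>> {"api": "send_rows", "payload": {"fingers": [0.5,0.2,0.1,0.1,0.1,0.1,0.1,0.1,0.1,0.1], "dp": [[-1,0,-1],[-1,0,-1],[-1,0,-1],[-1,0,-1],[-1,0,-1],[-1,0,-1],[-1,0,-1],[-1,0,-1],[-1,0,-1],[-1,0,-1]], "turn": [[0,0,0],[0,0,0],[0,0,0],[0,0,0],[0,0,0],[0,0,0],[0,0,0],[0,0,0],[0,0,0],[0,0,0]]}}

```text
time_s: 38.77
position: [0.6861, -0.0123, 0.0943]
tcp_rot: [[0.009, -0.116, 0.993], [0.0, 0.993, 0.116], [-1.0, -0.001, 0.009]]
force: [-0.6, 0.7, 10.3]
opening: 0.326
```

>>> {"api": "send_rows", "payload": {"fingers": [0.1,0.1,0.1,0.1,0.1,0.1,0.1], "dp": [[0,0,0],[0,0,0],[0,0,0],[0,0,0],[0,0,0],[0,0,0],[0,0,0]], "turn": [[0,0,0],[0,0,0],[0,0,0],[0,0,0],[0,0,0],[0,0,0],[0,0,0]]}}

```text
time_s: 39.35
position: [0.6864, -0.0123, 0.0946]
tcp_rot: [[0.01, -0.116, 0.993], [0.0, 0.993, 0.116], [-1.0, -0.001, 0.01]]
force: [0.8, 0.0, 4.3]
opening: 0.227
```

>>> {"api": "send_rows", "payload": {"fingers": [0.1,0.1,0.1,0.1,0.1,0.1,0.1,0.1,0.1,0.1], "dp": [[0,0,3],[0,0,8],[0,0,16],[0,0,26],[0,0,38],[0,0,52],[0,0,68],[0,0,85],[0,0,95],[0,0,95]], "turn": [[0,0,0],[0,0,0],[0,0,0],[0,0,0],[0,0,0],[0,0,0],[0,0,0],[0,0,0],[0,0,0],[0,0,0]]}}

```text
time_s: 40.18
position: [0.6884, -0.0126, 0.1936]
tcp_rot: [[0.017, -0.116, 0.993], [-0.001, 0.993, 0.117], [-1.0, -0.003, 0.016]]
force: [-0.1, -0.5, -0.5]
opening: 0.222
```

```bash
python3 - <<'E'
from h import *
st()
E
```

```text
t 40.18 p [688.4 -12.6 193.6] yaw_y 96.69 xaxis [ 1.660e-02 -9.000e-04 -9.999e-01] open 0.222 F [-0.1 -0.5 -0.5]
```

>>> {"api": "send_rows", "payload": {"fingers": [0.1,0.1,0.1,0.1,0.1,0.1,0.1,0.1,0.1,0.1], "dp": [[-12,9,0],[-36,26,0],[-64,46,0],[-94,68,0],[-124,90,0],[-150,109,0],[-168,122,0],[-175,127,0],[-175,127,0],[-175,127,0]], "turn": [[0,0.006,0.01],[0,0.012,0.02],[0,0.012,0.04],[0,0.012,0.06],[0,0.012,0.08],[0,0.012,0.081],[0,0.012,0.081],[0,0.012,0.081],[0,0.012,0.081],[0,0.012,0.081]]}}

```text
time_s: 41.02
position: [0.5147, 0.1142, 0.1939]
tcp_rot: [[0.007, -0.197, 0.98], [-0.0, 0.98, 0.197], [-1.0, -0.002, 0.007]]
force: [0.0, -0.0, -0.9]
opening: 0.224
```

```bash
python3 - <<'E'
from h import *
c=cap("wrist"); st(); cv2.imwrite("pics/w21.png",c["img"])
print(proj(c,np.array([[513,114.7,52]])/1000))
E
```

```text
t 41.07 p [515.4 113.7 193.9] yaw_y 101.31 xaxis [ 7.2e-03 -5.0e-04 -1.0e+00] open 0.226 F [ 1.2  0.5 -0.8]
[[315.16033887 187.9577812 ]]
```

View pics/w21.png

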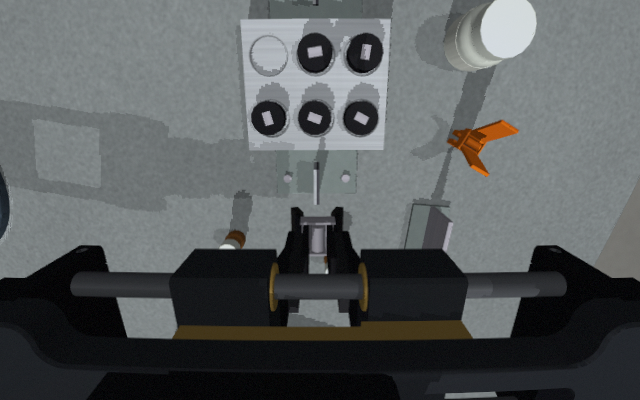

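```bash
python3 - <<'E'
from h import *
c=cap("wrist"); st(); im=c["img"]; g=cv2.cvtColor(im,cv2.COLOR_BGR2GRAY)
for v in (160,164,168,172,180,190,200,204,208): print(v,g[v,305:330],)
print((plane(c,[[317,163],[317,206],[317,190]],.052)*1000).round(1))
E
```

```text
t 41.12 p [515.5 113.5 193.8] yaw_y 101.28 xaxis [ 7.e-03 -4.e-04 -1.e+00] open 0.222 F [-0.1  0.9  0.1]
160 [123 124 127 127 127 125 122 115  96  96  93  89  88  91  91  92  92  93
  94  91 108 127 126 126 128]
164 [110 110 109 109 108 109 108 106  90  69  61  37  36  67  94  93  93  92
  93 107 128 128 129 129 128]
168 [110 111 112 111 110 110 109 103  94  88  78  43  34  64  91  90  90  90
 107 130 128 129 127 130 127]
172 [109 109 108 107 108 107 108 122 157 179 157  90  73  81  92  91  93  97
 115 130 130 129 128 127 127]
180 [109 109 109 109 108 108 107 122 155 175 153  89  73  80  93  94 108 126
 127 128 127 126 126 125 124]
190 [108 109 109 107 109 109 109 123 159 178 157  88  69  85 112 128 128 127
 126 125 126 128 128 127 127]
200 [128 129 130 130 131 133 133 135 155 175 158 107  70  99 130 130 130 128
 128 127 129 130 130 131 130]
204 [127 127 128 129 132 131 132 136 147 158 143 112 101 111 129 129 127 128
 127 129 129 126 125 127 128]
208 [130 131 133 129 125 124 122 125 131 132 128 127 131 133 130 129 130 127
 124 125 130 130 127 122 122]
[[510.4 141.8  52. ]
 [519.9  94.1  52. ]
 [516.2 112.4  52. ]]
```

The ear-top strip centre is at column 314, which is x = 513.1 as predicted; the middle is at y ≈ 114. Shifting −2.5 mm in x and descending.

>>> {"api": "send_rows", "payload": {"fingers": [0.1,0.1,0.1,0.1,0.1,0.1,0.1,0.1,0.1], "dp": [[-2.5,0.7,-5],[-2.5,0.7,-20],[-2.5,0.7,-40],[-2.5,0.7,-58],[-2.5,0.7,-68],[-2.5,0.7,-73],[-2.5,0.7,-74],[-2.5,0.7,-74],[-2.5,0.7,-74]], "turn": [[0,0.005,0],[0,0.005,0],[0,0.005,0],[0,0.005,0],[0,0.005,0],[0,0.005,0],[0,0.005,0],[0,0.005,0],[0,0.005,0]]}}

```text
time_s: 41.87
position: [0.5139, 0.1141, 0.1204]
tcp_rot: [[0.004, -0.195, 0.981], [-0.0, 0.981, 0.195], [-1.0, -0.001, 0.004]]
force: [-0.5, -0.7, -0.7]
opening: 0.222
```

```bash
python3 - <<'E'
from h import *
c=cap("wrist"); st(); cv2.imwrite("pics/w22.png",cv2.resize(c["img"][100:320,200:440],None,fx=2.7,fy=2.7,interpolation=cv2.INTER_CUBIC))
E
```

```text
t 41.92 p [513.9 114.2 120.6] yaw_y 101.28 xaxis [ 4.e-03 -4.e-04 -1.e+00] open 0.223 F [ 0.6 -0.9 -0.8]
```

View pics/w22.png

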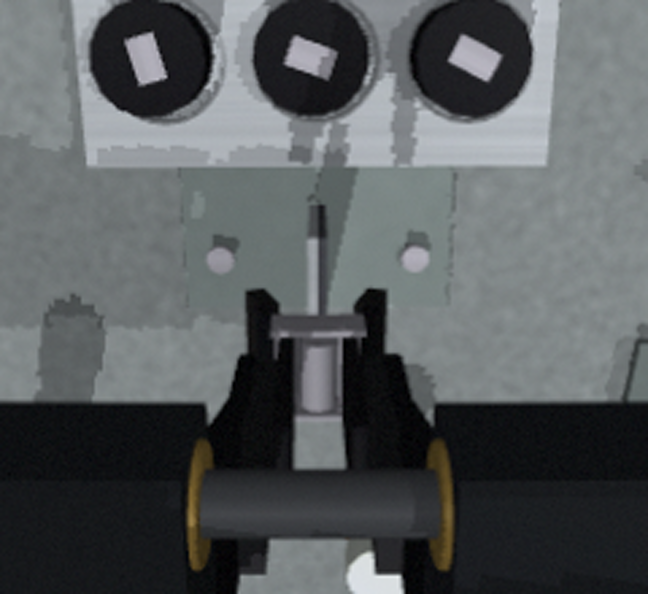

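The ear (crop column 314) lies between the jaws (262–372), the same as on the left. Continuing down to contact.

>>> {"api": "send_rows", "payload": {"fingers": [0.1,0.1,0.1,0.1,0.1,0.1,0.1,0.1], "dp": [[-1,0,-8],[-1,0,-17],[-1,0,-25],[-1,0,-30],[-1,0,-32],[-1,0,-34],[-1,0,-35],[-1,0,-36.5]], "turn": [[0,0.004,0],[0,0.004,0],[0,0.004,0],[0,0.004,0],[0,0.004,0],[0,0.004,0],[0,0.004,0],[0,0.004,0]]}}

```text
time_s: 42.58
position: [0.5131, 0.1143, 0.0844]
tcp_rot: [[0.0, -0.196, 0.981], [-0.0, 0.981, 0.196], [-1.0, -0.0, 0.0]]
force: [-2.5, -0.5, 15.7]
opening: 0.223
```

Seated (15.7 N on the stop bar). Releasing.

>>> {"api": "send_rows", "payload": {"fingers": [0.2,0.4,0.6,0.8,1,1,1,1,1,1], "dp": [[0,0,0],[0,0,0],[0,0,0],[0,0,0],[0,0,0],[0,0,0],[0,0,0],[0,0,0],[0,0,0],[0,0,0]], "turn": [[0,0,0],[0,0,0],[0,0,0],[0,0,0],[0,0,0],[0,0,0],[0,0,0],[0,0,0],[0,0,0],[0,0,0]]}}

```text
time_s: 43.42
position: [0.5131, 0.1143, 0.0844]
tcp_rot: [[0.0, -0.196, 0.981], [-0.0, 0.981, 0.196], [-1.0, -0.0, 0.0]]
force: [0.0, 0.8, -0.3]
opening: 0.819
```

>>> {"api": "send_rows", "payload": {"fingers": [1,1,1,1,1,1,1,1,1,1], "dp": [[0,0,0],[0,0,0],[0,0,10],[0,0,30],[0,0,60],[0,0,100],[0,-20,140],[0,-55,170],[0,-95,180],[0,-130,180]], "turn": [[0,0,0],[0,0,0],[0,0,0],[0,0,0],[0,0,0],[0,0,0],[0,0,0],[0,0,0],[0,0,0],[0,0,0]]}}

```text
time_s: 44.25
position: [0.5149, -0.0167, 0.2693]
tcp_rot: [[0.009, -0.198, 0.98], [-0.002, 0.98, 0.198], [-1.0, -0.004, 0.009]]
force: [0.9, -0.3, 0.8]
opening: 1.003
```

```bash
python3 - <<'E'
from h import *
c=cap("wrist"); st(); cv2.imwrite("pics/w23.png",c["img"])
c=cap("side"); cv2.imwrite("pics/s23.png",cv2.resize(c["img"][60:260,210:450],None,fx=3.0,fy=3.0,interpolation=cv2.INTER_CUBIC))
c=cap("top"); cv2.imwrite("pics/t23.png",cv2.resize(c["img"][110:290,190:460],None,fx=2.9,fy=2.9,interpolation=cv2.INTER_CUBIC))
E
```

```text
t 44.3 p [515.2 -24.9 268.1] yaw_y 101.11 xaxis [ 0.0077 -0.0091 -0.9999] open 0.997 F [ 1.4 -3.8  0.3]
```

View pics/w23.png

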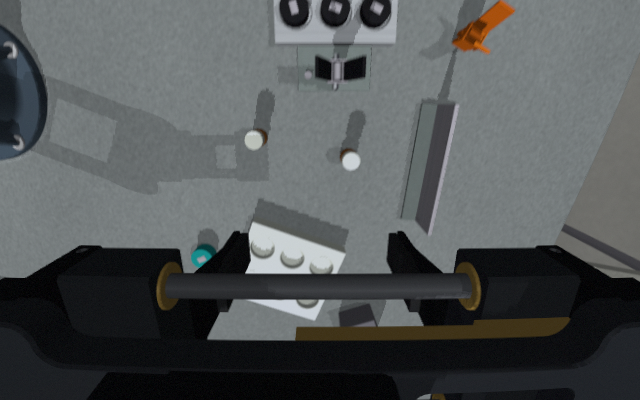

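View pics/s23.png

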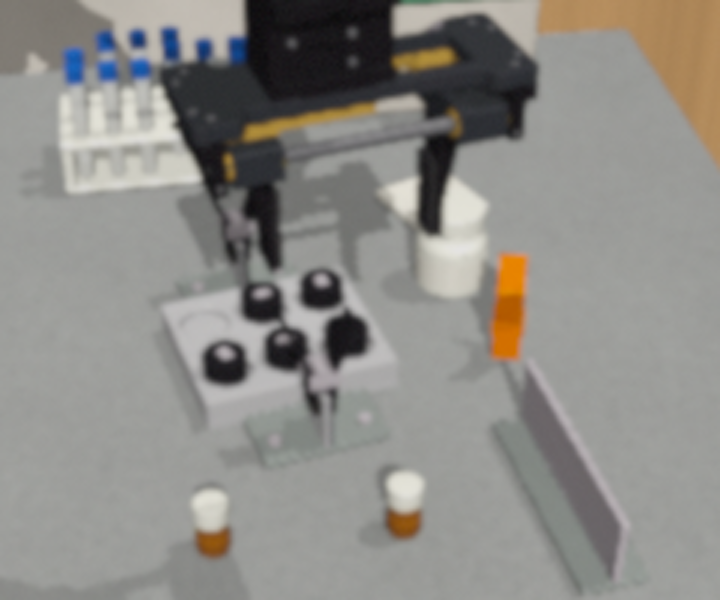

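View pics/t23.png

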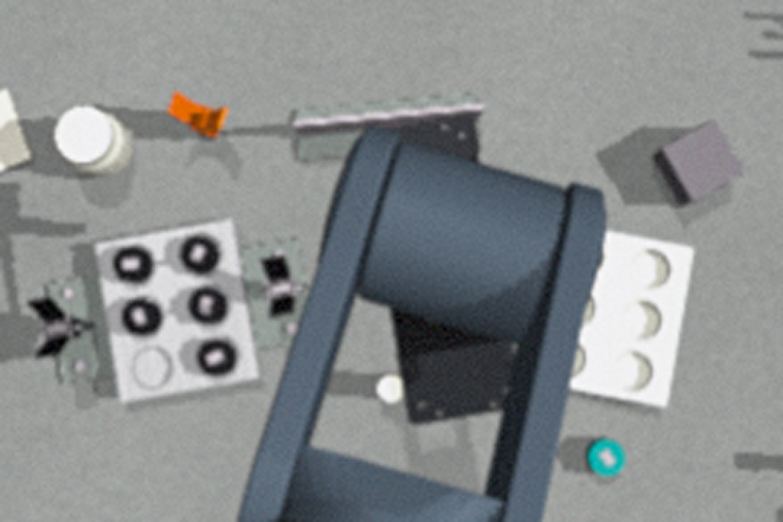

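>>> {"api": "send_rows", "payload": {"fingers": [1,1,1,1,1,1], "dp": [[0,10,0],[0,30,0],[0,40,0],[0,40,0],[0,40,0],[0,40,0]], "turn": [[0,0,0],[0,0,0],[0,0,0],[0,0,0],[0,0,0],[0,0,0]]}}

```text
time_s: 44.9
position: [0.5133, 0.0224, 0.2657]
tcp_rot: [[0.002, -0.192, 0.981], [-0.001, 0.981, 0.192], [-1.0, -0.002, 0.002]]
force: [-0.7, 0.6, 0.8]
opening: 1.004
```

```bash
python3 - <<'E'
from h import *
t=cap("top"); th=np.radians(11.3); R=np.array([[np.cos(th),-np.sin(th)],[np.sin(th),np.cos(th)]]); o=np.array([493.2,217.7])
im=t["img"]; b=(im.max(2)<75).astype(np.uint8)*255
for u,v in ((235.5,201),(258.5,197.5),(239,219),(262,215.5),(264.5,233)):
    m=np.zeros_like(b); cv2.circle(m,(int(u),int(v)),9,255,-1)
    k,_=cv2.findContours(b&m,cv2.RETR_EXTERNAL,cv2.CHAIN_APPROX_NONE); k=max(k,key=cv2.contourArea); (x,y),r=cv2.minEnclosingCircle(k)
    p=plane(t,[[x,y]],.034)[0,:2]*1000; print(np.round([x,y,r],1),((p-o)@R).round(1))
c=cap("wrist"); st(); cv2.imwrite("pics/w24.png",c["img"][:240])
P=cloud(c)
E
```

```text
[235.3 201.    6.4] [49.8 32.7]
[258.3 197.3   6.3] [ 48.9 -32.1]
[238.2 219.    6.3] [-0.9 32.6]
[260.3 214.7   5.4] [  0.3 -29.9]
[271.  235.    1.4] [-59.7 -49.9]
t 45.0 p [513.4  21.7 265.7] yaw_y 101.01 xaxis [ 0.0023 -0.0013 -1.    ] open 0.998 F [0.6 1.1 0.5]
```

View pics/w24.png

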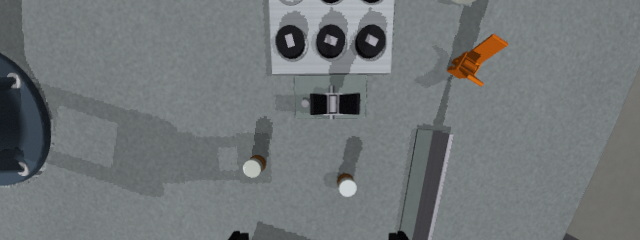

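The arm now hides part of the carrier, so the last two of those readings don't count. I'm backing away to check again.

>>> {"api": "send_rows", "payload": {"fingers": [1,1,1,1,1,1,1,1,1,1], "dp": [[0,-15,0],[0,-45,0],[0,-80,0],[0,-115,0],[0,-145,0],[0,-160,0],[0,-160,0],[0,-160,0],[0,-160,0],[0,-160,0]], "turn": [[0,0,0],[0,0,0],[0,0,0],[0,0,0],[0,0,0],[0,0,0],[0,0,0],[0,0,0],[0,0,0],[0,0,0]]}}

```text
time_s: 45.83
position: [0.5131, -0.1372, 0.2656]
tcp_rot: [[0.002, -0.192, 0.981], [-0.001, 0.981, 0.192], [-1.0, -0.001, 0.002]]
force: [0.1, 0.3, -0.0]
opening: 0.997
```

```bash
python3 - <<'E'
from h import *
t=cap("top"); th=np.radians(11.3); R=np.array([[np.cos(th),-np.sin(th)],[np.sin(th),np.cos(th)]]); o=np.array([493.2,217.7])
im=t["img"]; b=(im.max(2)<75).astype(np.uint8)*255; P=cloud(t)
for u,v in ((235.5,201),(258.5,197.5),(239,219),(261.5,215.5),(264.8,233)):
    m=np.zeros_like(b); cv2.circle(m,(int(u),int(v)),9,255,-1)
    k,_=cv2.findContours(b&m,cv2.RETR_EXTERNAL,cv2.CHAIN_APPROX_NONE); k=max(k,key=cv2.contourArea); (x,y),r=cv2.minEnclosingCircle(k)
    p=plane(t,[[x,y]],.034)[0,:2]*1000; print(np.round([x,y,r],1),((p-o)@R).round(1),"top z",np.median(P[int(y)-2:int(y)+3,int(x)-2:int(x)+3,2]).round(4))
cv2.imwrite("pics/t25.png",cv2.resize(im[180:260,190:310],None,fx=6,fy=6,interpolation=cv2.INTER_CUBIC))
s=cap("side"); cv2.imwrite("pics/s25.png",cv2.resize(s["img"][120:230,230:370],None,fx=5,fy=5,interpolation=cv2.INTER_CUBIC))
for e in([0,105],[0,-105]):
    w=(R@np.array(e)+o); 
    for n,c,off in(("t",t,(190,180,6)),("s",s,(230,120,5))):
        print(n,((proj(c,np.array([w[0],w[1],64])/1000)[0]-off[:2])*off[2]).round(0))
st()
E
```

```text
[235.2 201.2   6.4] [49.2 33. ] top z 0.0409
[258.3 197.3   6.3] [ 48.9 -32.1] top z 0.041
[238.5 219.    6.3] [-1.  31.7] top z 0.0403
[261.2 215.1   6.2] [ -1.2 -32.1] top z 0.0407
[264.1 233.    6.2] [-51.1 -32.1] top z 0.0415
t [116. 258.]
s [290.  68.]
t [576. 178.]
s [428. 315.]
t 45.93 p [ 513.3 -137.1  265.8] yaw_y 101.1 xaxis [ 2.1e-03 -9.0e-04 -1.0e+00] open 0.998 F [-0.6  0.2  0.8]
```

View pics/t25.png

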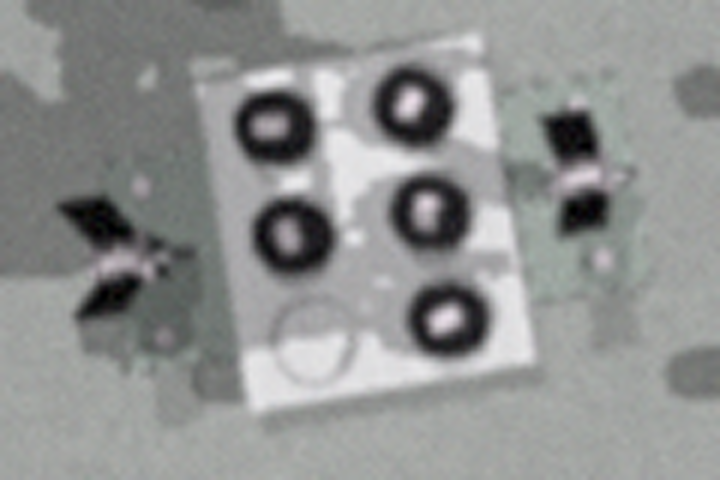

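View pics/s25.png

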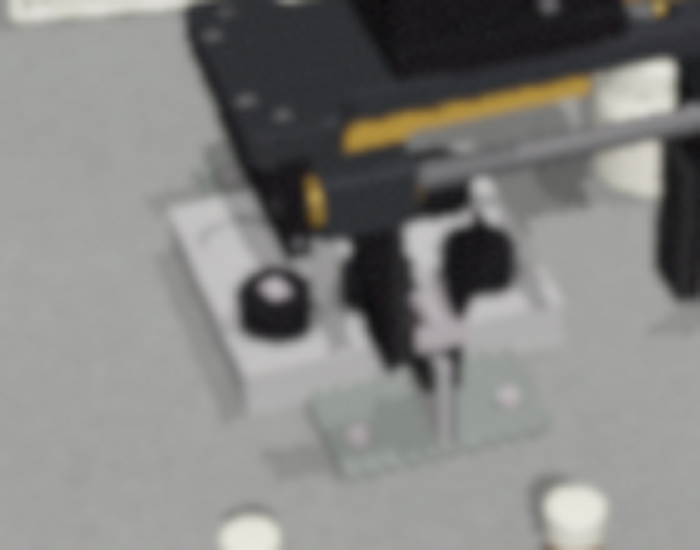

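All five mounts are within about 1.4 mm of pocket centres, with tops at z ≈ 41 mm as expected. Both clamp hinges show at (118,258) and (578,178), against predictions of (116,258) and (576,178). Handing in.

```bash
python3 - <<'E'
from rig import bot
print(bot.hand_in())
E
```

```text
the job is handed in; nothing more can be done
None
```

I moved all five mounts from the mould into pockets 0, 2, 3, 4 and 5 of the carrier. Then I moved the two black clamps from the rail onto the left and right ears, and handed the job in at about 46 s of the 210 s allowed; it gave no verdict.

- **Mounts:** in the last top view each mount read within about 1.4 mm of its pocket centre. The tops were at z 40–41.5 mm, against 41 mm when fully seated. No knocked mount was seen.
- **Clamps:** both stop bars touched the ears at the expected height, with 7 N on the left and 16 N on the right. The hinges showed within about half a pixel (roughly 1 mm) of the predicted ear middles, and both clamps looked upright and square. I could not measure how hard they grip after release.
- **Checks that failed or disagreed:** an earlier top check had the arm covering two of the mounts, so I backed off and repeated it. The final side view was mostly hidden by the gripper, so I relied on the top view. The ears measured about 1.5 mm toward −x of the first carrier fit, and I used the measured positions.
- **Left alone:** I did not touch the vials, jar, box or the orange and turquoise look-alikes. In the pictures they look unmoved, but I did not measure them.

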